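# Set up the fold-flat spice rail

## Robot

A 7-joint arm with a two-finger parallel gripper is mounted at the origin on a cart in front of the work surface, level with it; the furniture and walls round the work are solid. World frame = base frame: x ahead of the robot, y to its left, z up, the work surface at z = 0. Lengths are in m, angles in rad, forces in N, time in s.
With the tool pointing down it reaches from about 0.425 to 0.925 m from the base axis. Payload 6.8 kg.
Tool frame: the origin (TCP) lies on the centre line of the jaws, within the pads' length; the fingertips stand bot.tip_reach ahead of it and the grasp point (between the pads) lies 3 mm ahead of it (bot.tip_reach is the distance from the TCP to the fingertips, in m); z points along the fingers, y is the line along which they close (so a half turn about z gives the same grasp; the last joint's range is limited). The gripper opens to 85 mm and grips with 20 to 120 N. Pads are 22 mm wide; open, the fingers measure 114 mm over their backs; the gripper's body (76 mm by 85 mm) begins 54 mm behind the grasp point. The pads swing forward as they close: fully open they stand 13 mm farther back than shut.
Start: joints at [1.22, 0.477, 0.022, 1.555, -0.011, 1.109, -0.083], TCP at [0.162, -0.655, 0.231] pointing down, gripper open.
Joint ranges: [-2.96, 2.96], [-0.34, 2.1], [-1.41, 1.46], [0.24, 2.44], [-1.37, 4.51], [0.17, 1.92], [-2.96, 2.96]. Speed limits (rad/s): [2.39, 2.39, 3.14, 3.14, 3.14, 3.14, 3.14].

## Interface

Orientations are given as a unit quaternion [w, x, y, z].
In Python, from station import bot gives the robot as it stands.
- The arm moves only by the tool jog_arm, never from a script. Its argument "deltas" is a list of rows, each a list of 7 numbers: the shift along the world's x, y, z in m, then the turn, a rotation vector about the world's x, y, z in rad, then the opening, from 0 (shut) to 1 (fully open). In form: [[x, y, z, rx, ry, rz, grip], ...]. A call has 1 to 10 rows; each row shifts and turns the commanded pose from where the row before left it; what a row does not reach is not made up. A row lasts 1/10 s, in which the tool goes at most 50 mm and 8.59 degrees, less where a joint would pass 70% of its speed; a pose out of reach is approached as far as the arm can. A call with a gripper value outside its range is refused whole. The fingers move at their own pace and stop on an object; "newtons" is the grip in N (left out, the last holds). Time passes only in rows, so rows that do not move let the fingers close. It gives the time, the measured TCP pose, the force, the opening and the grip force at its end, in the units of the state.
- bot.get_obs(): the state, without advancing time (a new reading comes with each control period).
- bot.read_camera(name): name is "side" or "top" or "wrist"; returns a dict with "img" (384x512x3 uint8, red, green, blue), "K" (3x3 intrinsics, pixels), "eye" and "attitude" of the camera in the world. Camera axes: x right, y down, z forward; pixel columns grow to the right and rows downward; lengths in m; the calibration is good to about 2 mm. The wrist camera is an equidistant fisheye: a pixel r from the principal point sees the ray r / f radians off the axis. A picture is of the moment at which its call begins. There is no depth.
- bot.hand_in(): hands the job in; it is judged then, once.
The state is a dict: "t": time; "q": joint angles; "joint_vel": joint speeds; "joint_torque": joint torques, N m; "eef_pos": TCP position; "tool_rot": TCP orientation; "contact_force": force on the tool from outside, world axes, zero at the start; "torque": the same for the moment, N m; "gripper_width": opening from 0.0 (shut) to 1.0 (fully open); "grasp_force": force on a finger pad.
Only numpy, scipy, OpenCV 4.12 (cv2) and the standard library are available. Lean on these libraries where they do the work, as an engineer would, in place of code of your own. Each camera call takes 0.05 s, during which the arm holds its last target. There are 200 camera calls.

## Task

Set up the fold-flat spice rail: swing its rail up and back until the stand snaps open, then hook the empty caddy over the rail at its two thin dark flats and slide it along until its hooks sit on the two orange bands, where it can no longer lift off. Only then stand every spice jar that is out in front of the caddy upright in the hanging caddy, and leave the striped cup, the pepper mill and the big sugar jar where they are.

Things in the scene. Friction and masses are not known exactly. Their poses are not given: they have to be found in the camera images.
- stand: base of the fold-flat stand, fixed: two black runners along x at y = +-150 mm, 20 mm high (34 at the hinge), from x = -192 to +70 mm; spring struts just inside them, lower than 45 mm. Origin on the worktop under the middle of the hinge; the hinge axis runs along y, 26 mm above it. -x points to the front, towards the robot; y runs along the rail
- stand_frame (a joint): hinge angle of the steel frame (arms at y = +-136 mm, rail 183 mm from the hinge, a lower bar at 40 mm). 0 = folded: rail centre 182 mm in front of the hinge, 45 mm up (arms rise 6 degrees). Grows as the rail goes up and back; 1.90 = open, at its stop: rail 77 mm behind the hinge, 192 mm high. Its springs push to folded below about 1.0, to open above 1.1; lifting the rail takes about 5 N
- rail_mid (a point): middle of the rail's axis, moves with the frame. Rail: 16 mm round steel bar along the stand's y, 272 mm long, except for two dark loading flats, each 36 mm long, at y = 0 and y = +100 mm, where the open stand's rail is only 6 mm thick from front to back (still 16 mm high), with 10 mm lead-in tapers beside them. Orange bands 30 mm wide lie at y = -50 and +50 mm
- caddy: sage-green wire caddy, 0.38 kg. Origin: centre of the tray's underside. Tray inside 212 x 56 mm (y, x), 3 mm floor, 40 mm walls: room for four jars along y (at -78, -26, 26, 78 mm). Front is -x; hooks and grip stand behind it at x = +99.5 mm, up to 190 mm high, on thin wires near y = +-51 mm. Hung, it faces as the stand does, back on the lower bar (up to 3 degrees off level), underside 42 mm up
- caddy_hooks (a point): middle between the two hooks, on the rail's axis when hung; (99.5, 0, 150) mm in the caddy. Hooks 24 mm wide at y = +-50 mm; each is a channel 20 mm wide inside with a mouth of only 13 mm below, so both go down over the rail only at its flats (caddy 50 mm to the stand's +y side of where it ends). Seated, it slides along the rail with 3.5 mm play up and 2 mm front and back
- caddy_grip (a point): centre of the wooden grip, 12 mm thick (x), 50 mm long (y), 26 mm high, 27 mm above the hooks' point; nothing stands within 40 mm in front of or behind it
- jar_green: spice jar with a green lid, 44 mm across, 100 mm high, upright; origin at the centre of its underside. May be absent
- jar_black: spice jar with a red lid and a dark label, 45 mm across, 106 mm high; origin at the centre of its underside. May be absent
- jar_tan: spice jar with a red lid and a brown label, 45 mm across, 106 mm high; origin at the centre of its underside. May be absent
- jar_cream: spice jar with a red-brown lid and a cream label, 46 mm across, 96 mm high; origin at the centre of its underside. May be absent
- mug: small cup with dark stripes, 65 mm across, 50 mm high, not to be moved; origin at the centre of its underside
- mill: wooden pepper mill, 58 mm across, 150 mm high, not to be moved; origin at the centre of its underside
- sugar: sugar jar: clear with white contents and a black lid, 67 mm across, 110 mm high, not to be moved; origin at the centre of its underside. (Other jars, tins and a flat pot stand farther back against the wall, out of reach, and are not part of the job)
Not all that is in view belongs to the job. What is shaped like the jar_cream but turquoise is not meant.

How it is judged:
By the outcome, as a careful person would: the job done as asked, in the order asked, and still so for the second after the job is handed in, with the robot touching nothing.
Of jar_green, jar_black, jar_tan, jar_cream only 2 to 4 are there at a start; the rules pass over those that are not, and their reading is None.
At some moment in a run one of caddy may be knocked a few centimetres aside while the robot is not near it.
Once in a run the grip may slacken for a moment while it holds something.
It also fails if it takes over 210 s, if anything falls off the work surface, if the arm or the gripper's body presses on something with over 40 N, if the wrist force passes 120 N, or if a joint passes its speed limit or range.

## Working session

There is one attempt and no reset: what is moved stays moved. The work goes in short steps, Python scripts to look and compute and a tool call to move; the robot and the scene stay as the last step left them, time stands still between calls to the robot, and variables do not carry over. Pictures are saved under pics/ and viewed, at most 14 in all, crops included, and the job is handed in when it is done.

Besides the shell and the picture viewer there is one more tool, called as name(argument=value, ...) on one line, values as JSON. jog_arm: Moves the arm, as the interface text tells. Its arguments: {"type":"object","properties":{"deltas":{"type":"array"},"newtons":{"type":"number"}},"required":["deltas"]}

```bash
ls; mkdir -p pics
python3 - <<'E'
from station import bot
import cv2
o=bot.get_obs();print(o,bot.tip_reach)
for n in ["side","top","wrist"]:
    c=bot.read_camera(n);print(n,c["K"],c["eye"],c["attitude"])
    cv2.imwrite(f"pics/{n}0.png",c["img"][:,:,::-1])
    if n!="wrist": cv2.imwrite(f"pics/{n}0b.png",cv2.resize(c["img"][:,:,::-1],(800,600),interpolation=cv2.INTER_CUBIC))
E
```

```text
pics
{'t': 0.0, 'q': array([ 1.21992795,  0.47780443,  0.0223551 ,  1.55644382, -0.01150138,
        1.1092627 , -0.08308889]), 'joint_vel': array([-1.16572598e-03, -2.00406496e-03, -8.23076971e-06, -7.41872727e-05,
       -1.43371975e-03, -1.92680367e-03,  1.31078640e-03]), 'joint_torque': array([-2.02699408e-05, -5.96443391e+01,  1.60800867e+00, -2.81196338e+01,
        1.24495814e-02,  9.18635807e-03,  1.18460378e-06]), 'eef_pos': array([ 0.16210276, -0.65465145,  0.22982631]), 'tool_rot': array([-8.77297200e-04,  9.92640461e-01,  1.21095475e-01, -1.76889015e-04]), 'contact_force': array([ 0.1836326 , -0.16960892, -0.10137599]), 'torque': array([ 0.03355566,  0.02890989, -0.03101161]), 'grasp_force': 0.0, 'gripper_width': 1.0004011441136156} 0.022
side [[405.4734454    0.         251.82011805]
 [  0.         405.4734454  189.96828756]
 [  0.           0.           1.        ]] [0.02318722 0.9513533  0.53850836] [ 0.16014585 -0.24340569  0.79565205 -0.5310789 ]
top [[424.50637799   0.         263.00238099]
 [  0.         424.50637799 195.16505924]
 [  0.           0.           1.        ]] [0.50076987 0.14566743 1.29549539] [ 0.02129087 -0.70289005  0.71056775 -0.02420219]
wrist [[297.31863964   0.         257.41656459]
 [  0.         297.31863964 183.27336334]
 [  0.           0.           1.        ]] [ 0.24199224 -0.63462826  0.37391899] [ 0.12529366  0.77721095 -0.60854405 -0.09959304]
```

View pics/top0b.png

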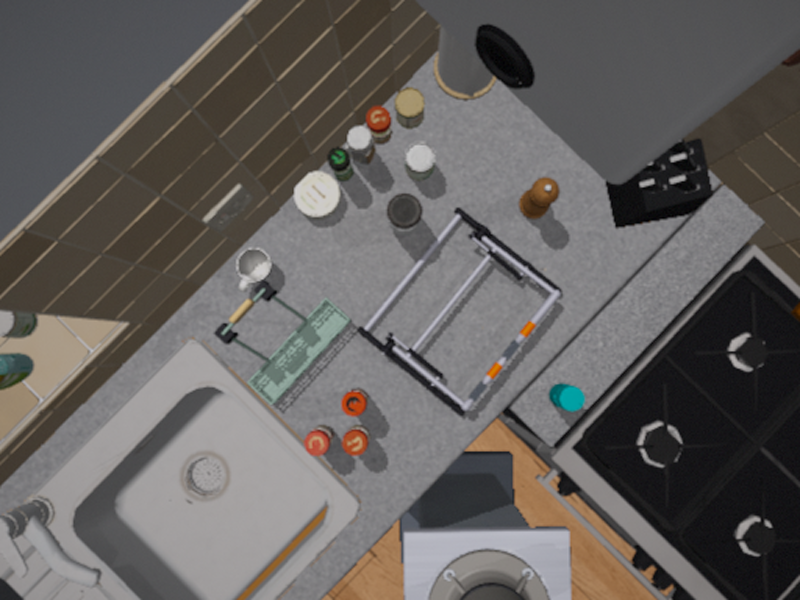

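View pics/side0b.png

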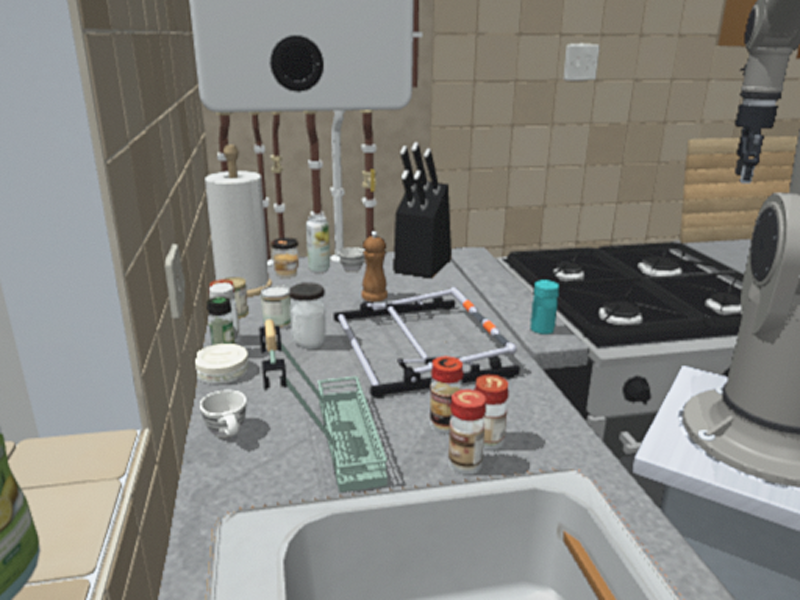

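The top view shows the folded stand (orange bands at 527,328 and 494,370), the caddy (grip at 240,312) and three red-lidded jars at (353,403), (317,441) and (355,441). The turquoise decoy is at (567,397). The only green lid is at (340,160), back among the wall jars. Next I'll enlarge the view for measuring.

```bash
cat > h.py <<'E'
import numpy as np,cv2
from scipy.spatial.transform import Rotation as R
from station import bot
def rot(c): q=np.array(c["attitude"]);return R.from_quat(q[[1,2,3,0]]).as_matrix()
def ray(c,u,v,wrist=False):
    K=c["K"];x=(u-K[0,2])/K[0,0];y=(v-K[1,2])/K[1,1]
    if wrist:
        r=np.hypot(x,y);d=np.array([x/r*np.sin(r),y/r*np.sin(r),np.cos(r)])
    else: d=np.array([x,y,1.])
    return rot(c)@d
def onz(c,u,v,z,wrist=False):
    d=ray(c,u,v,wrist);e=np.array(c["eye"]);return e+d*(z-e[2])/d[2]
def proj(c,p,wrist=False):
    d=rot(c).T@(np.array(p)-c["eye"]);K=c["K"]
    if wrist:
        r=np.hypot(d[0],d[1]);k=np.arctan2(r,d[2])/max(r,1e-9);return K[0,0]*d[0]*k+K[0,2],K[1,1]*d[1]*k+K[1,2]
    return K[0,0]*d[0]/d[2]+K[0,2],K[1,1]*d[1]/d[2]+K[1,2]
def shot(n,f,box=None,s=None):
    c=bot.read_camera(n);im=c["img"][:,:,::-1]
    if box: x0,y0,x1,y1=box;im=im[y0:y1,x0:x1]
    s=s or min(800/im.shape[1],600/im.shape[0])
    cv2.imwrite(f"pics/{f}.png",cv2.resize(im,None,fx=s,fy=s,interpolation=cv2.INTER_CUBIC));return c
E
python3 - <<'E'
from h import *
im=cv2.imread("pics/top0.png")
a=im[120:300,136:376]  # 240x180
cv2.imwrite("pics/topcrop.png",cv2.resize(a,None,fx=3.333,fy=3.333,interpolation=cv2.INTER_CUBIC))
im=cv2.imread("pics/side0.png")
a=im[176:326,130:330]
cv2.imwrite("pics/sidecrop.png",cv2.resize(a,None,fx=4,fy=4,interpolation=cv2.INTER_CUBIC))
c=bot.read_camera("top");s=.64
for n,u,v,z in [("rail r",557,293,.045),("rail l",467,402,.045),("or1",527,328,.05),("or2",494,370,.05),("hinge r",475,232,.03),("hinge l",390,342,.03),("jarA",353,403,.1),("jarB",317,441,.1),("jarC",355,441,.1),("grip",240,312,.18),("mill",537,212,0),("sugar",404,212,.1),("mug",250,268,.05),("green",340,160,.1)]:
    p=onz(c,u*s,v*s,z);print(n,p.round(3),np.hypot(*p[:2]).round(3))
E
```

```text
rail r [ 0.601 -0.137  0.045] 0.616
rail l [0.398 0.037 0.045] 0.4
or1 [ 0.535 -0.077  0.05 ] 0.541
or2 [ 0.457 -0.014  0.05 ] 0.458
hinge r [0.722 0.015 0.03 ] 0.722
hinge l [0.512 0.181 0.03 ] 0.543
jarA [0.403 0.246 0.1  ] 0.472
jarB [0.337 0.31  0.1  ] 0.458
jarC [0.336 0.243 0.1  ] 0.414
grip [0.564 0.428 0.18 ] 0.708
mill [ 0.766 -0.111  0.   ] 0.774
sugar [0.748 0.151 0.1  ] 0.763
mug [0.654 0.443 0.05 ] 0.79
green [0.845 0.267 0.1  ] 0.886
```

View pics/topcrop.png

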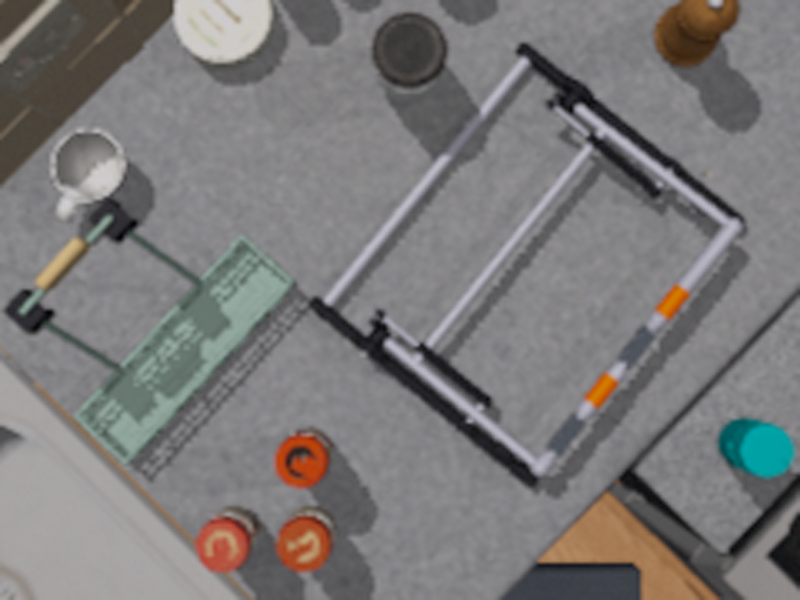

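View pics/sidecrop.png

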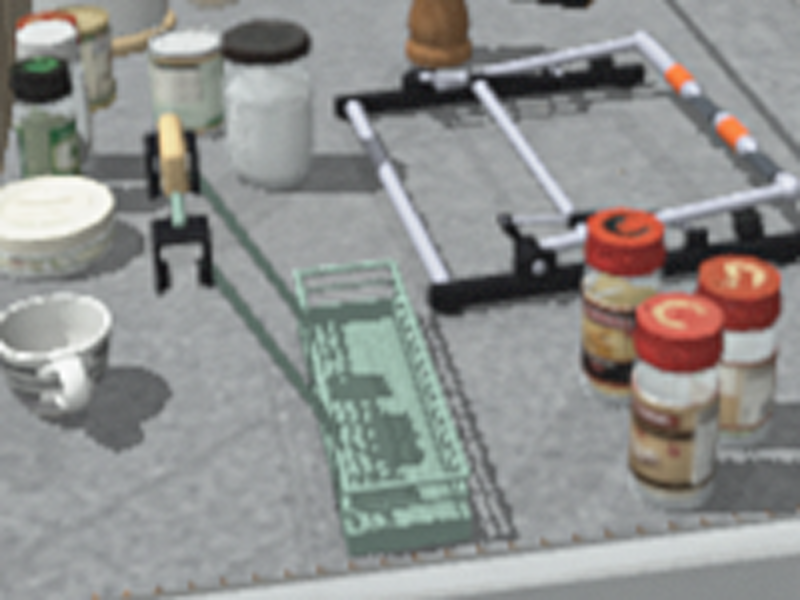

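The crop shows three jars with lids at (302,460), dark label so jar_black; (223,545), brown label so jar_tan; and (305,543), cream label so jar_cream. The turquoise one at (757,448) and the green one back at the wall are not meant. Next I'll fit the stand and caddy poses.

```bash
cat >> h.py <<'E'
from scipy.optimize import least_squares
def fit(c,pts,x0):
    def f(p):
        ca,sa=np.cos(p[2]),np.sin(p[2]);r=[]
        for (X,Y,Z),(u,v) in pts:
            a=proj(c,[p[0]+ca*X-sa*Y,p[1]+sa*X+ca*Y,Z]);r+=[a[0]-u,a[1]-v]
        return r
    s=least_squares(f,x0,loss="soft_l1");return s.x,np.round(s.fun,1)
def S(p,x,y,z=0): # local->world
    ca,sa=np.cos(p[2]),np.sin(p[2]);return np.array([p[0]+ca*x-sa*y,p[1]+sa*x+ca*y,z])
E
python3 - <<'E'
from h import *
c=bot.read_camera("top");k=lambda x,y:(136+x/3.3333,120+y/3.3333)
pts=[((-.182,-.136,.045),k(737,226)),((-.182,.136,.045),k(541,469)),((-.182,-.05,.05),k(673,301)),((-.182,.05,.05),k(600,391)),((-.04,-.128,.03),k(592,145)),((-.04,.128,.03),k(428,350)),((.07,-.15,.02),k(525,48)),((.07,.15,.02),k(318,303)),((-.192,-.15,.02),k(740,222)),((-.192,.15,.02),k(537,483))]
p,r=fit(c,pts,[.617,.098,.9]);print("stand",p.round(4),r)
pts=[((.0995,0,.19),k(61,263)),((.0995,-.05,.165),k(112,221)),((.0995,.05,.165),k(29,311)),((.031,-.109,.043),k(241,238)),((-.031,-.109,.043),k(293,285)),((.031,.109,.043),k(80,412)),((-.031,.109,.043),k(130,460))]
q,r=fit(c,pts,[.5,.34,.9]);print("caddy",q.round(4),r)
np.save("st.npy",p);np.save("cd.npy",q)
print("rail grasp y-.098",S(p,-.182,-.098,.045),"grip",S(q,.0995,0,.177),"tray",q[:2])
for n,x,y,z in [("black",302,460,.106),("tan",223,545,.106),("cream",305,543,.096)]: print(n,onz(c,*k(x,y),z).round(4))
o=bot.get_obs();w=o["tool_rot"];M=R.from_quat(w[[1,2,3,0]]).as_matrix();print(M.round(3))
E
```

```text
stand [0.6101 0.0921 0.8815] [-1.2  0.3  0.3 -0.4  0.3  0.4  1.1  0.   2.3 -2.5 -1.9  2.5 -1.8 -1.1
 -2.1 -0.7  1.5  0.6  0.4  0.4]
caddy [0.497  0.3503 0.8215] [ 0.3  0.2  0.2 -0.5 -0.6  0.2  1.  -1.2  0.8 -1.2 -1.2  1.4 -0.8  1.3]
rail grasp y-.098 [ 0.56998498 -0.11064736  0.045     ] grip [0.56478429 0.42314454 0.177     ] tray [0.49701201 0.35029423]
black [0.4034 0.2435 0.106 ]
tan [0.3341 0.3095 0.106 ]
cream [0.3335 0.2422 0.096 ]
[[ 0.971  0.24  -0.   ]
 [ 0.24  -0.971  0.001]
 [-0.    -0.001 -1.   ]]
```

jog_arm(deltas=[[0.0255,0.034,0.002,0,0,0.138,1],[0.0255,0.034,0.002,0,0,0.138,1],[0.0255,0.034,0.002,0,0,0.138,1],[0.0255,0.034,0.002,0,0,0.138,1],[0.0255,0.034,0.002,0,0,0.138,1],[0.0255,0.034,0.002,0,0,0.138,1],[0.0255,0.034,0.002,0,0,0.138,1],[0.0255,0.034,0.002,0,0,0.138,1]])

```text
t: 1.05
eef_pos: [0.367, -0.3818, 0.2471]
tool_rot: [0.0, 0.78, 0.626, -0.0]
contact_force: [0.1, -0.3, 0.2]
gripper_width: 0.999
grasp_force: 0.0
```

jog_arm(deltas=[[0.0255,0.034,0,0,0,0.138,1],[0.0255,0.034,0,0,0,0.138,1],[0.0255,0.034,0,0,0,0.138,1],[0.0255,0.034,0,0,0,0.138,1],[0.0255,0.034,0,0,0,0.138,1],[0.0255,0.034,0,0,0,0.138,1],[0.0255,0.034,0,0,0,0.138,1],[0.0255,0.034,0,0,0,0.138,1],[0,0,0,0,0,0,1],[0,0,0,0,0,0,1]])

```text
t: 2.05
eef_pos: [0.5705, -0.1102, 0.2465]
tool_rot: [-0.0, 0.338, 0.941, 0.0]
contact_force: [-0.4, -1.2, -1.1]
gripper_width: 0.999
grasp_force: 0.0
```

```bash
cat >> h.py <<'E'
def overlay(n,f,pts,box=None):
    c=bot.read_camera(n);im=c["img"][:,:,::-1].copy();x0,y0,x1,y1=box or (0,0,512,384)
    s=min(800/(x1-x0),600/(y1-y0));b=cv2.resize(im[y0:y1,x0:x1],None,fx=s,fy=s,interpolation=cv2.INTER_CUBIC)
    for p in pts:
        u,v=proj(c,p,n=="wrist");cv2.drawMarker(b,(int((u-x0)*s),int((v-y0)*s)),(255,0,255),cv2.MARKER_CROSS,14,1)
    cv2.imwrite(f"pics/{f}.png",b);return c
E
python3 - <<'E'
from h import *
p=np.load("st.npy")
P=[S(p,-.182,y,.053) for y in(-.136,-.065,-.05,-.035,.035,.05,.065)]+[S(p,-.04,-.1,.036)]
overlay("wrist","w1",P)
E
```

```text
(no output)
```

View pics/w1.png

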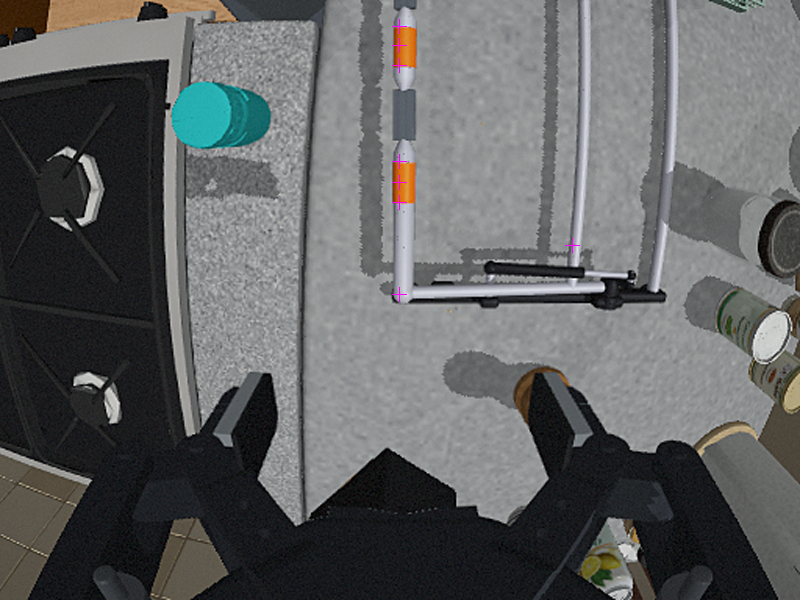

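The rail lies about 2 mm to stand +x of the prediction, and the bands (at 403,182 and 403,45) agree along y. So I'll go down and grip the rail.

jog_arm(deltas=[[0,0,-0.04,0,0,0,0.8],[0,0,-0.04,0,0,0,0.8],[0,0,-0.04,0,0,0,0.8],[0,0,-0.04,0,0,0,0.8],[0,0,-0.03,0,0,0,0.7],[0,0,-0.008,0,0,0,0.5],[0,0,0,0,0,0,0.1],[0,0,0,0,0,0,0],[0,0,0,0,0,0,0],[0,0,0,0,0,0,0]], newtons=30)

```text
t: 3.1
eef_pos: [0.5735, -0.1112, 0.0525]
tool_rot: [0.003, 0.339, 0.941, 0.001]
contact_force: [-0.1, 0.1, 11.7]
gripper_width: -0.003
grasp_force: 5.4
```

Run:
```python
from h import *
p=np.load("st.npy");p[:2]+=.0015*np.array([np.cos(p[2]),np.sin(p[2])]);np.save("st.npy",p)
print(p)
a=np.linspace(0,1.9,15);r=.183;t=np.array([S(p,-r*np.cos(x+.104),-.098,.026+r*np.sin(x+.104)) for x in a]);print(t[[0,-1]].round(3));print(np.diff(t,axis=0).round(4).tolist())
```

```text
[0.61106511 0.09328565 0.88149435]
[[ 0.571 -0.109  0.045]
 [ 0.736  0.09   0.192]]
[[0.0027, 0.0033, 0.0245], [0.0048, 0.0058, 0.0237], [0.0068, 0.0082, 0.0224], [0.0086, 0.0105, 0.0208], [0.0103, 0.0126, 0.0187], [0.0119, 0.0144, 0.0164], [0.0132, 0.016, 0.0137], [0.0142, 0.0173, 0.0108], [0.015, 0.0182, 0.0076], [0.0155, 0.0188, 0.0044], [0.0158, 0.0191, 0.001], [0.0157, 0.0191, -0.0023], [0.0154, 0.0186, -0.0056], [0.0147, 0.0179, -0.0089]]
```

The jaws closed empty with an upward push, so I'll look.

Run:
```python
from h import *
a=bot.read_camera("wrist")["img"][:,:,::-1];t=bot.read_camera("side")["img"][:,:,::-1]
b=np.hstack([cv2.resize(a[100:340,130:400],(400,356)),cv2.resize(t[150:270,200:340],(400,356))])
cv2.imwrite("pics/m2.png",b)
```

```text
(no output)
```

View pics/m2.png

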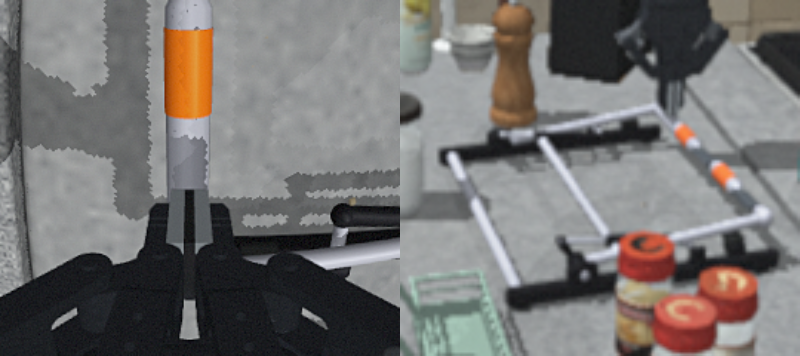

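Run:
```python
from h import *
p=np.load("st.npy");c=bot.read_camera("wrist");o=bot.get_obs()
print(o["eef_pos"],o["gripper_width"],o["contact_force"],o["torque"],np.array(c["eye"])-o["eef_pos"])
f=lambda P:(np.array(proj(c,P,True))-[130,100])*[400/270,356/240]
for z in(.03,.053,.06): print(z,f(S(p,-.182,-.0895,z)),f(S(p,-.182,-.065,z)),f(S(p,-.182,-.035,z)))
```

```text
[ 0.57347787 -0.11121317  0.05252122] -4.6639087737261603e-07 [1.18741417 0.04008897 9.58017988] [0.13452864 0.08672396 0.00467784] [-0.06349126  0.0528578   0.14354039]
0.03 [185.27620155 156.36998879] [184.94640895  98.60646874] [184.57371207  21.88393874]
0.053 [185.16604218 181.3654816 ] [184.76425118 116.81376983] [184.30816116  28.87369337]
0.06 [185.12835406 190.31299213] [184.6989316  123.45776001] [184.21010558  31.46373264]
```

The pad tips appear to sit on top of the rail, at about z 0.055. I'll lift, reopen, go deeper and close again.

jog_arm(deltas=[[0,0,0.03,0,0,0,0],[0,0,0.02,0,0,0,0],[0,0,0,0,0,0,0]])

```text
t: 3.55
eef_pos: [0.5733, -0.1115, 0.1035]
tool_rot: [0.004, 0.339, 0.941, 0.001]
contact_force: [0.0, -1.2, -0.2]
gripper_width: 0.0
grasp_force: 0.0
```

Run:
```python
from h import *
o=bot.get_obs();print(o["eef_pos"],o["contact_force"],o["tool_rot"].round(3))
e=o["eef_pos"];d=np.array([-.772,.636,0])
overlay("wrist","w3",[e+d*.011-[0,0,.022],e+d*.011,e+d*.011+[0,0,.02],e+d*.011-[0,0,.044]],(130,60,402,264))
```

```text
[ 0.57330304 -0.11153799  0.10346353] [ 0.02010605 -1.22143176 -0.17186354] [0.004 0.339 0.941 0.001]
```

View pics/w3.png

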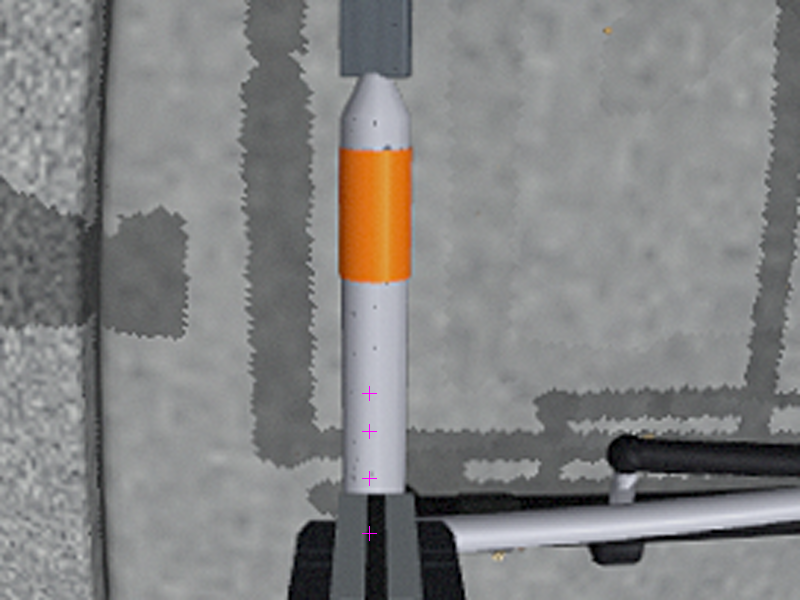

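jog_arm(deltas=[[0,0,0,0,0,0,0.6],[0,0,0,0,0,0,0.6],[0,0,-0.03,0,0,0,0.6],[0,0,-0.03,0,0,0,0.6],[0,0,-0.013,0,0,0,0.6],[0,0,0,0,0,0,0.6],[0,0,0,0,0,0,0.6]])

```text
t: 4.3
eef_pos: [0.5706, -0.111, 0.0262]
tool_rot: [-0.0, 0.338, 0.941, 0.0]
contact_force: [-1.1, -0.1, -0.1]
gripper_width: 0.601
grasp_force: 0.0
```

jog_arm(deltas=[[0,0,0,0,0,0,0],[0,0,0,0,0,0,0],[0,0,0,0,0,0,0],[0,0,0,0,0,0,0]])

```text
t: 4.7
eef_pos: [0.5718, -0.1106, 0.027]
tool_rot: [0.001, 0.338, 0.941, 0.001]
contact_force: [1.5, 1.6, 5.5]
gripper_width: 0.179
grasp_force: 30.9
```

Gripped now, 15 mm wide. Next I'll swing the rail along the arc.

jog_arm(deltas=[[0.0027,0.0033,0.0245,0,0,0,0],[0.0048,0.0058,0.0237,0,0,0,0],[0.0068,0.0082,0.0224,0,0,0,0],[0.0086,0.0105,0.0208,0,0,0,0]], newtons=40)

```text
t: 5.1
eef_pos: [0.5924, -0.0856, 0.1172]
tool_rot: [-0.001, 0.339, 0.941, -0.002]
contact_force: [4.0, -3.5, -9.5]
gripper_width: 0.173
grasp_force: 39.1
```

jog_arm(deltas=[[0.0103,0.0126,0.0187,0,0,0,0],[0.0119,0.0144,0.0164,0,0,0,0],[0.0132,0.016,0.0137,0,0,0,0],[0.0142,0.0173,0.0108,0,0,0,0],[0.015,0.0182,0.0076,0,0,0,0],[0.0155,0.0188,0.0044,0,0,0,0],[0.0158,0.0191,0.001,0,0,0,0],[0.0157,0.0191,-0.0023,0,0,0,0],[0.0154,0.0186,-0.0056,0,0,0,0],[0.0147,0.0179,-0.0089,0,0,0,0]])

```text
t: 6.1
eef_pos: [0.7368, 0.0876, 0.174]
tool_rot: [0.002, 0.339, 0.941, -0.0]
contact_force: [3.5, -2.9, -1.6]
gripper_width: 0.173
grasp_force: 45.4
```

jog_arm(deltas=[[0,0,0,0,0,0,0.5],[0,0,0,0,0,0,0.6],[0,0,0,0,0,0,0.6],[0,0,0.04,0,0,0,0.6],[0,0,0.04,0,0,0,0.6],[0,0,0.04,0,0,0,0.6],[-0.017,0.033,0,0,0,0,0.6],[-0.017,0.033,0,0,0,0,0.6],[-0.017,0.033,0,0,0,0,0.6],[-0.017,0.033,0,0,0,0,0.6]])

```text
t: 7.1
eef_pos: [0.6658, 0.2205, 0.2937]
tool_rot: [0.0, 0.339, 0.941, -0.0]
contact_force: [-0.1, 1.0, -0.3]
gripper_width: 0.596
grasp_force: 0.0
```

jog_arm(deltas=[[-0.017,0.033,0,0,0,-0.06,0.6],[-0.017,0.033,0,0,0,0,0.6],[-0.017,0.033,0,0,0,0,0.6],[-0.017,0.033,0,0,0,0,0.6],[-0.017,0.033,0,0,0,0,0.6],[0,0,0,0,0,0,0.6]])

```text
t: 7.7
eef_pos: [0.5767, 0.3913, 0.294]
tool_rot: [-0.002, 0.363, 0.932, 0.001]
contact_force: [-0.8, 0.1, 0.3]
gripper_width: 0.598
grasp_force: 0.0
```

Run:
```python
from h import *
o=bot.get_obs();print(o["eef_pos"],o["contact_force"].round(1))
q=np.load("cd.npy");p=np.load("st.npy")
w=bot.read_camera("wrist")
def mk(c,n,P,box):
    im=c["img"][:,:,::-1];x0,y0,x1,y1=box;s=400/(x1-x0);b=cv2.resize(im[y0:y1,x0:x1],(400,int((y1-y0)*s)),interpolation=cv2.INTER_CUBIC)
    for X in P:
        u,v=proj(c,X,n);cv2.drawMarker(b,(int((u-x0)*s),int((v-y0)*s)),(255,0,255),cv2.MARKER_CROSS,10,1)
    return b
a=mk(w,True,[S(q,.0995,y,.19) for y in(-.025,0,.025)]+[S(q,.0995,y,.17) for y in(-.05,.05)],(80,20,400,384))
t=mk(bot.read_camera("top"),False,[S(p,.077,y,.2) for y in(-.136,-.05,0,.05,.1,.136)],(200,90,370,283))
h=min(a.shape[0],t.shape[0]);cv2.imwrite("pics/m4.png",np.hstack([a[:h],t[:h]]))
```

```text
[0.57669547 0.3913193  0.29404206] [-0.8  0.1  0.3]
```

View pics/m4.png

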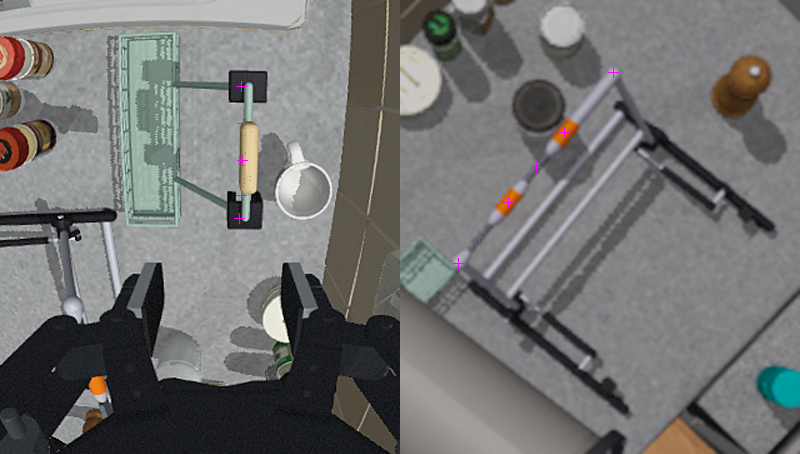

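The stand is open and the rail and band markers coincide. The grip at (249,158) is about 4 mm to +x of the prediction, so I'll correct for that and grasp it.

jog_arm(deltas=[[-0.0092,0.0348,0,0,0,0,0.7],[0,0,-0.04,0,0,0,0.7],[0,0,-0.04,0,0,0,0.7],[0,0,-0.04,0,0,0,0.7],[0,0,-0.014,0,0,0,0.7],[0,0,0,0,0,0,0.7],[0,0,0,0,0,0,0],[0,0,0,0,0,0,0],[0,0,0,0,0,0,0],[0,0,0,0,0,0,0]], newtons=80)

```text
t: 8.8
eef_pos: [0.5735, 0.4211, 0.1613]
tool_rot: [0.001, 0.367, 0.93, 0.001]
contact_force: [1.2, 0.5, 6.4]
gripper_width: 0.126
grasp_force: 80.3
```

jog_arm(deltas=[[0,0,0.01,0,0,0,0],[0,0,0.02,0,0,0,0],[0,0,0.03,0,0,0,0],[0,0,0.03,0,0,0,0],[0,0,0.03,0,0,0,0],[0,0,0.01,0,0,0,0],[0,0,0,0,0,0,0]])

```text
t: 9.5
eef_pos: [0.573, 0.421, 0.2905]
tool_rot: [0.001, 0.367, 0.93, 0.001]
contact_force: [1.0, 0.7, -4.6]
gripper_width: 0.127
grasp_force: 78.7
```

Run:
```python
from h import *
o=bot.get_obs();print(o["eef_pos"],o["contact_force"].round(1),o["torque"].round(2),o["gripper_width"])
w=o["tool_rot"];M=R.from_quat(w[[1,2,3,0]]).as_matrix();yaw=np.arctan2(M[1,1],M[0,1]);print(yaw,M[2].round(3))
e=o["eef_pos"]
# assumed caddy: grip centre 8mm +y of TCP
q=np.array([0,0,yaw]);q[:2]=e[:2]-S(q,.0995,-.008)[:2]
z=e[2]-.161
np.save("q2.npy",np.r_[q,z])
P=[S(q,x,y,z+.043) for x in(-.031,.031) for y in(-.109,.109)]+[S(q,x,y,z) for x in(-.031,.031) for y in(-.109,.109)]+[S(q,.0995,y,z+.15) for y in(-.05,.05)]
def mk(n,P,box):
    c=bot.read_camera(n);im=c["img"][:,:,::-1];x0,y0,x1,y1=box;s=400/(x1-x0);b=cv2.resize(im[y0:y1,x0:x1],(400,int((y1-y0)*s)),interpolation=cv2.INTER_CUBIC)
    for X in P:
        u,v=proj(c,X,n=="wrist");cv2.drawMarker(b,(int((u-x0)*s),int((v-y0)*s)),(255,0,255),cv2.MARKER_CROSS,10,1)
    return b
a=mk("wrist",P,(60,0,360,340));t=mk("side",P,(130,90,290,290))
h=min(a.shape[0],t.shape[0]);cv2.imwrite("pics/m5.png",np.hstack([a[:h],t[:h]]))
```

```text
[0.57299053 0.42099504 0.29048159] [ 1.   0.7 -4.6] [ 0.35 -0.33  0.01] 0.1274096172529202
0.8200894700574154 [-0.     0.003 -1.   ]
```

View pics/m5.png

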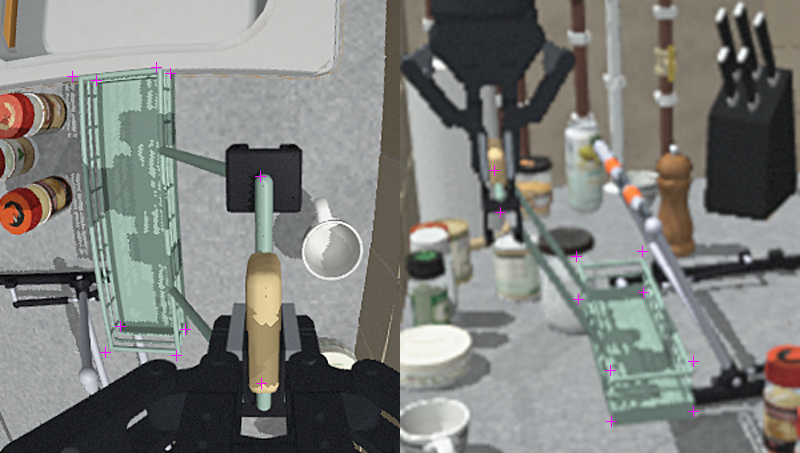

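jog_arm(deltas=[[0.004,-0.0175,0,0,0,0.008,0],[0.0068,-0.03,0,-0.006,0.005,0.008,0],[0.0068,-0.03,0,-0.006,0.005,0.008,0],[0.0068,-0.03,0,-0.006,0.005,0.008,0],[0.0068,-0.03,0,-0.006,0.005,0.008,0],[0.0068,-0.03,0,-0.006,0.005,0.008,0],[0.0068,-0.03,0,-0.006,0.005,0.008,0],[0.0068,-0.03,0,0,0,0.0054,0],[0.003,-0.014,0,0,0,0,0],[0,0,-0.02,0,0,0,0]])

```text
t: 10.6
eef_pos: [0.6293, 0.1755, 0.2696]
tool_rot: [-0.006, 0.34, 0.94, -0.022]
contact_force: [1.5, 0.3, -5.3]
gripper_width: 0.122
grasp_force: 79.4
```

jog_arm(deltas=[[0,0,-0.02,0,0,0,0],[0,0,-0.01,0,0,0,0],[0,0,0,0,0,0,0],[0,0,0,0,0,0,0]])

```text
t: 11.0
eef_pos: [0.6272, 0.1794, 0.2391]
tool_rot: [-0.008, 0.338, 0.941, -0.022]
contact_force: [0.3, 0.8, -3.7]
gripper_width: 0.122
grasp_force: 79.0
```

Run:
```python
from h import *
o=bot.get_obs();print(o["eef_pos"],o["contact_force"].round(1),o["torque"].round(2),o["gripper_width"])
w=o["tool_rot"];M=R.from_quat(w[[1,2,3,0]]).as_matrix();yaw=np.arctan2(M[1,1],M[0,1]);print(yaw,M[2].round(3))
p=np.load("st.npy");e=o["eef_pos"];d=e[:2]-p[:2];c,s=np.cos(p[2]),np.sin(p[2]);print("tcp in stand",c*d[0]+s*d[1],-s*d[0]+c*d[1])
P=[S(p,.077,y,.192) for y in(.1,0,-.05)]
def mk(n,P,box):
    c=bot.read_camera(n);im=c["img"][:,:,::-1];x0,y0,x1,y1=box;s=400/(x1-x0);b=cv2.resize(im[y0:y1,x0:x1],(400,int((y1-y0)*s)),interpolation=cv2.INTER_CUBIC)
    for X in P:
        u,v=proj(c,X,n=="wrist");cv2.drawMarker(b,(int((u-x0)*s),int((v-y0)*s)),(255,0,255),cv2.MARKER_CROSS,10,1)
    return b
a=mk("wrist",P,(120,0,360,360));t=mk("side",P,(170,100,290,280))
h=min(a.shape[0],t.shape[0]);cv2.imwrite("pics/m6.png",np.hstack([a[:h],t[:h]]))
```

```text
[0.62717897 0.17942048 0.23905742] [ 0.3  0.8 -3.7] [ 0.35 -0.33  0.03] 0.12170067334373529
0.8819759557260441 [-0.001 -0.047 -0.999]
tcp in stand 0.07671779656275382 0.04234673015494367
```

View pics/m6.png

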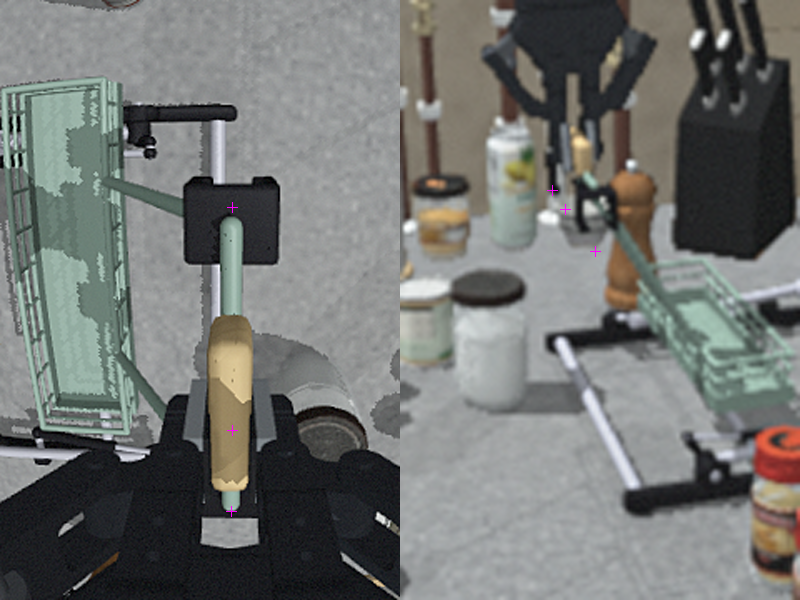

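The side view (markers at 553,190 to 596,250) shows no raised rail, so the tray's sweep from behind folded the stand again. I'll put the caddy back, reopen the stand, and next time carry the caddy high over the rail.

jog_arm(deltas=[[0,0,0.025,0,0,0,0],[0,0,0.025,0,0,0,0],[-0.0065,0.03,0,0.006,-0.005,0,0],[-0.0065,0.03,0,0.006,-0.005,-0.01,0],[-0.0065,0.03,0,0.006,-0.005,-0.01,0],[-0.0065,0.03,0,0.006,-0.005,-0.01,0],[-0.0065,0.03,0,0.006,-0.005,-0.01,0],[-0.0065,0.03,0,0.006,-0.005,-0.01,0],[-0.0065,0.03,0,0,0,-0.01,0],[-0.0065,0.0315,0,0,0,0,0]])

```text
t: 12.1
eef_pos: [0.5754, 0.4215, 0.2902]
tool_rot: [0.001, 0.366, 0.93, 0.0]
contact_force: [0.5, -0.2, -4.5]
gripper_width: 0.129
grasp_force: 78.6
```

jog_arm(deltas=[[0,0,0,0,0,0,0],[0,0,-0.04,0,0,0,0],[0,0,-0.04,0,0,0,0],[0,0,-0.025,0,0,0,0],[0,0,-0.012,0,0,0,0],[0,0,0,0,0,0,0]])

```text
t: 12.7
eef_pos: [0.575, 0.4198, 0.1709]
tool_rot: [-0.0, 0.366, 0.931, -0.001]
contact_force: [-0.2, -2.0, -3.3]
gripper_width: 0.12
grasp_force: 78.7
```

jog_arm(deltas=[[0,0,-0.006,0,0,0,0],[0,0,-0.004,0,0,0,0],[0,0,0,0,0,0,0],[0,0,0,0,0,0,0.4],[0,0,0,0,0,0,0.7],[0,0,0,0,0,0,0.7],[0,0,0.04,0,0,0,0.7],[0,0,0.04,0,0,0,0.7],[0,0,0.04,0,0,0,0.7],[0,0,0,0,0,0.06,0.7]])

```text
t: 13.7
eef_pos: [0.5769, 0.4226, 0.2894]
tool_rot: [0.003, 0.338, 0.941, 0.004]
contact_force: [0.0, 0.5, -0.6]
gripper_width: 0.7
grasp_force: 0.0
```

jog_arm(deltas=[[0,-0.035,0,0,0,0,0.6],[0,-0.045,0,0,0,0,0.6],[0,-0.048,0,0,0,0,0.6],[0,-0.048,0,0,0,0,0.6],[0,-0.048,0,0,0,0,0.6],[0,-0.048,0,0,0,0,0.6],[0,-0.048,0,0,0,0,0.6],[0,-0.048,0,0,0,0,0.6],[0,-0.048,0,0,0,0,0.6],[0,-0.048,0,0,0,0,0.6]])

```text
t: 14.7
eef_pos: [0.5747, -0.0458, 0.2823]
tool_rot: [0.0, 0.338, 0.941, -0.0]
contact_force: [0.6, -0.1, -0.3]
gripper_width: 0.594
grasp_force: 0.0
```

Run:
```python
from h import *
o=bot.get_obs();print(o["eef_pos"],o["contact_force"].round(1))
q=np.load("cd.npy");p=np.load("st.npy")
def mk(n,P,box):
    c=bot.read_camera(n);im=c["img"][:,:,::-1];x0,y0,x1,y1=box;s=400/(x1-x0);b=cv2.resize(im[y0:y1,x0:x1],(400,int((y1-y0)*s)),interpolation=cv2.INTER_CUBIC)
    for X in P:
        u,v=proj(c,X,n=="wrist");cv2.drawMarker(b,(int((u-x0)*s),int((v-y0)*s)),(255,0,255),cv2.MARKER_CROSS,10,1)
    return b
F=[S(p,-.182,y,.053) for y in(-.136,-.05,.05,.136)]
a=mk("top",F+[S(q,.1035,0,.19)]+[S(q,x,y,.043) for x in(-.031,.031) for y in(-.109,.109)],(120,100,380,295));t=mk("side",F,(130,150,350,315))
h=min(a.shape[0],t.shape[0]);cv2.imwrite("pics/m7.png",np.hstack([a[:h],t[:h]]))
```

```text
[ 0.5747312  -0.04583711  0.28227026] [ 0.6 -0.1 -0.3]
```

View pics/m7.png

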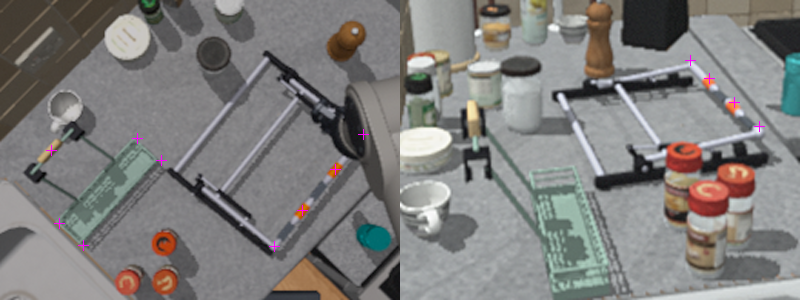

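The stand is folded but not displaced, and the caddy is back near where it started. I'll grip the rail again and swing it.

jog_arm(deltas=[[-0.002,-0.032,-0.02,0,0,0,0.6],[-0.002,-0.032,-0.04,0,0,0,0.6],[0,0,-0.045,0,0,0,0.6],[0,0,-0.045,0,0,0,0.6],[0,0,-0.045,0,0,0,0.6],[0,0,-0.04,0,0,0,0.6],[0,0,-0.02,0,0,0,0.6],[0,0,0,0,0,0,0.6]], newtons=40)

```text
t: 15.6
eef_pos: [0.5687, -0.1065, 0.0249]
tool_rot: [-0.003, 0.338, 0.941, -0.001]
contact_force: [-0.9, 0.5, 0.9]
gripper_width: 0.602
grasp_force: 0.0
```

jog_arm(deltas=[[0,0,0,0,0,0,0],[0,0,0,0,0,0,0],[0,0,0,0,0,0,0],[0,0,0,0,0,0,0],[0.0027,0.0033,0.0245,0,0,0,0],[0.0048,0.0058,0.0237,0,0,0,0],[0.0068,0.0082,0.0224,0,0,0,0],[0.0086,0.0105,0.0208,0,0,0,0]])

```text
t: 16.4
eef_pos: [0.5915, -0.0842, 0.1207]
tool_rot: [-0.001, 0.34, 0.94, -0.004]
contact_force: [-3.3, -9.5, -1.7]
gripper_width: 0.168
grasp_force: 39.4
```

jog_arm(deltas=[[0.0103,0.0126,0.0187,0,0,0,0],[0.0119,0.0144,0.0164,0,0,0,0],[0.0132,0.016,0.0137,0,0,0,0],[0.0142,0.0173,0.0108,0,0,0,0],[0.015,0.0182,0.0076,0,0,0,0],[0.0155,0.0188,0.0044,0,0,0,0],[0.0158,0.0191,0.001,0,0,0,0],[0.0157,0.0191,-0.0023,0,0,0,0],[0.0154,0.0186,-0.0056,0,0,0,0],[0.0147,0.0179,-0.0089,0,0,0,0]])

```text
t: 17.4
eef_pos: [0.7375, 0.0908, 0.1783]
tool_rot: [0.002, 0.339, 0.941, -0.002]
contact_force: [-53.4, -56.2, 78.3]
gripper_width: 0.17
grasp_force: 56.2
```

jog_arm(deltas=[[0,0,0,0,0,0,0.5],[0,0,0,0,0,0,0.6],[0,0,0,0,0,0,0.6],[0,0,0.04,0,0,0,0.6],[0,0,0.04,0,0,0,0.6],[0,0,0.04,0,0,0,0.6],[-0.017,0.034,0,0,0,0,0.6],[-0.017,0.034,0,0,0,0,0.6],[-0.017,0.034,0,0,0,0,0.6],[-0.017,0.034,0,0,0,0,0.6]])

```text
t: 18.4
eef_pos: [0.6671, 0.2302, 0.2964]
tool_rot: [0.001, 0.338, 0.941, 0.001]
contact_force: [-0.4, 0.1, 0.0]
gripper_width: 0.602
grasp_force: 0.0
```

jog_arm(deltas=[[-0.017,0.034,0,0,0,-0.06,0.6],[-0.017,0.034,0,0,0,0,0.6],[-0.017,0.034,0,0,0,0,0.6],[-0.017,0.034,0,0,0,0,0.6],[-0.017,0.034,0,0,0,0,0.6],[0,0,0,0,0,0,0.6],[0,0,0,0,0,0,0.6]])

```text
t: 19.1
eef_pos: [0.582, 0.4002, 0.296]
tool_rot: [0.0, 0.365, 0.931, 0.001]
contact_force: [0.7, -0.0, 0.3]
gripper_width: 0.601
grasp_force: 0.0
```

```bash
cat >> h.py <<'E'
def mk(n,P,box,w=400):
    c=bot.read_camera(n);im=c["img"][:,:,::-1];x0,y0,x1,y1=box;s=w/(x1-x0);b=cv2.resize(im[y0:y1,x0:x1],(w,int((y1-y0)*s)),interpolation=cv2.INTER_CUBIC)
    for X in P:
        u,v=proj(c,X,n=="wrist");cv2.drawMarker(b,(int((u-x0)*s),int((v-y0)*s)),(255,0,255),cv2.MARKER_CROSS,10,1)
    return b
def pair(f,a,t):
    h=min(a.shape[0],t.shape[0]);cv2.imwrite(f"pics/{f}.png",np.hstack([a[:h],t[:h]]))
E
python3 - <<'E'
from h import *
o=bot.get_obs();print(o["eef_pos"],o["contact_force"].round(1))
q=np.load("cd.npy");p=np.load("st.npy")
pair("m8",mk("wrist",[S(q,.1035,y,.19) for y in(-.025,0,.025)]+[S(q,.1035,y,.17) for y in(-.05,.05)],(80,0,400,384)),mk("side",[S(p,.077,y,.192) for y in(-.136,-.05,.05,.136)],(130,90,350,354)))
E
```

```text
[0.58195909 0.40017645 0.29603841] [ 0.7 -0.   0.3]
```

View pics/m8.png

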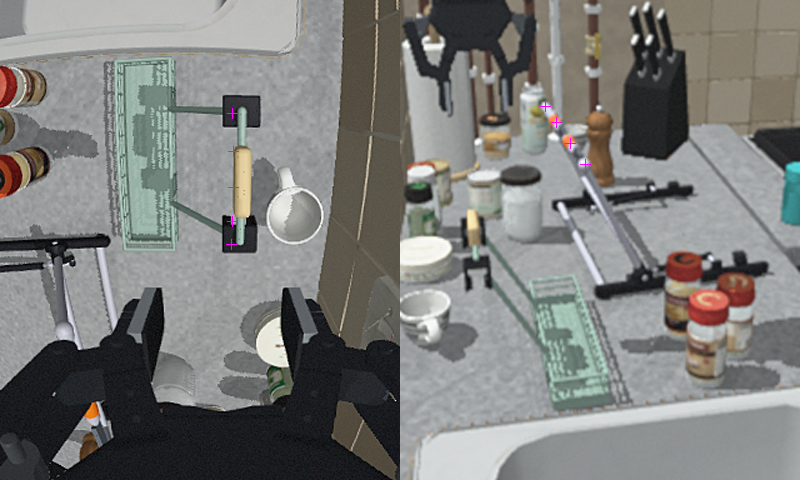

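The stand is open again. The grip centre at (242,183) is about 5 mm to +x of the marker. I'll move there and check before closing.

jog_arm(deltas=[[-0.006,0.016,0,0,0,0,0.7],[-0.0062,0.0153,0,0,0,0,0.7],[0,0,-0.04,0,0,0,0.7],[0,0,-0.04,0,0,0,0.7],[0,0,-0.04,0,0,0,0.7],[0,0,-0.013,0,0,0,0.7],[0,0,0,0,0,0,0.7],[0,0,0,0,0,0,0.7]], newtons=80)

```text
t: 20.0
eef_pos: [0.5711, 0.4318, 0.1642]
tool_rot: [0.0, 0.366, 0.931, 0.001]
contact_force: [-0.3, -0.3, 1.0]
gripper_width: 0.702
grasp_force: 0.0
```

jog_arm(deltas=[[0,0,-0.006,0,0,0,0.7],[0,0,0,0,0,0,0],[0,0,0,0,0,0,0],[0,0,0,0,0,0,0],[0,0,0,0,0,0,0],[0,0,0,0,0,0,0]], newtons=110)

```text
t: 20.6
eef_pos: [0.5711, 0.4305, 0.157]
tool_rot: [0.0, 0.366, 0.931, 0.0]
contact_force: [-0.5, 0.1, 3.5]
gripper_width: 0.126
grasp_force: 107.3
```

jog_arm(deltas=[[0,0,0.01,0,0,0,0],[0,0,0.025,0,0,0,0],[0,0,0.035,0,0,0,0],[0,0,0.04,0,0,0,0],[0,0,0.04,0,0,0,0],[0,0,0.04,0,0,0,0],[0,0,0.035,0,0,0,0],[0,0,0.02,0,0,0,0],[0,0,0,0,0,0,0],[0,0,0,0,0,0,0]])

```text
t: 21.6
eef_pos: [0.5704, 0.4301, 0.4]
tool_rot: [-0.0, 0.366, 0.931, -0.001]
contact_force: [0.7, 0.3, -4.2]
gripper_width: 0.119
grasp_force: 107.7
```

jog_arm(deltas=[[0.0036,-0.0175,0,0,0,0,0],[0.0064,-0.0307,0,0,0,0.01,0],[0.0064,-0.0307,0,0,0,0.01,0],[0.0064,-0.0307,0,0,0,0.01,0],[0.0064,-0.0307,0,0,0,0.01,0],[0.0064,-0.0307,0,0,0,0.01,0],[0.0064,-0.0307,0,0,0,0.01,0],[0.0064,-0.0307,0,0,0,0,0],[0.0028,-0.013,0,0,0,0,0],[0,0,0,0,0,0,0]])

```text
t: 22.6
eef_pos: [0.6225, 0.1805, 0.3993]
tool_rot: [-0.0, 0.341, 0.94, -0.002]
contact_force: [-0.6, 0.4, -4.7]
gripper_width: 0.121
grasp_force: 107.6
```

Run:
```python
from h import *
o=bot.get_obs();e=o["eef_pos"];w=o["tool_rot"];M=R.from_quat(w[[1,2,3,0]]).as_matrix();yaw=np.arctan2(M[1,1],M[0,1])
p=np.load("st.npy");d=e[:2]-p[:2];c,s=np.cos(p[2]),np.sin(p[2]);print(e,yaw,o["torque"].round(2),"tcp in stand",c*d[0]+s*d[1],-s*d[0]+c*d[1])
def tray(th,roll,dy,dz): # grip point in caddy (.0995,0,.177); caddy rel to TCP
    Rm=R.from_euler("z",yaw).as_matrix()@R.from_euler("yx",[-th,roll]).as_matrix()
    P=np.array([[x,y,z] for x in(-.031,.031) for y in(-.109,.109) for z in(0,.043)])-[.0995,-dy,.161+dz]
    return P@Rm.T+e
obs=[]
for n in("side","top"):
    cm=bot.read_camera(n);hsv=cv2.cvtColor(cm["img"],cv2.COLOR_RGB2HSV);m=((hsv[...,0]>68)&(hsv[...,0]<88)&(hsv[...,1]>38)&(hsv[...,2]>70)).astype(np.uint8)
    m=cv2.morphologyEx(m,cv2.MORPH_CLOSE,np.ones((7,7)));m=cv2.morphologyEx(m,cv2.MORPH_OPEN,np.ones((5,5)))
    N,L,st,ce=cv2.connectedComponentsWithStats(m);print(n,st[1:][st[1:,4]>300].tolist())
    pr=np.array([proj(cm,X) for X in tray(0,0,0,0)]);print(" nominal box",pr.min(0).round(1),pr.max(0).round(1))
    pr=np.array([proj(cm,X) for X in tray(.05,0,0,0)]);print(" .05 box",pr.min(0).round(1),pr.max(0).round(1))
    im=cm["img"][:,:,::-1].copy();cv2.imwrite(f"pics/n_{n}.png",im)
```

```text
[0.62254504 0.1805403  0.39931701] 0.8758023131304956 [ 0.41 -0.12 -0.01] tcp in stand 0.07463477600598378 0.046634888205930036
side [[231, 99, 58, 62, 1398]]
 nominal box [239.5 121.2] [289.5 162. ]
 .05 box [236.8 123.6] [287.  163.6]
top []
 nominal box [239.6 154.9] [317.1 241.7]
 .05 box [237.7 153.6] [314.8 240. ]
```

jog_arm(deltas=[[-0.001,0.004,0,0,0,0.006,0],[0,0,-0.025,0,0,0,0],[0,0,-0.035,0,0,0,0],[0,0,-0.035,0,0,0,0],[0,0,-0.035,0,0,0,0],[0,0,-0.02,0,0,0,0],[0,0,0,0,0,0,0],[0,0,0,0,0,0,0]])

```text
t: 23.5
eef_pos: [0.6207, 0.1907, 0.2519]
tool_rot: [0.0, 0.334, 0.943, 0.0]
contact_force: [1.4, 0.5, -4.3]
gripper_width: 0.125
grasp_force: 107.8
```

Run:
```python
from h import *
o=bot.get_obs();e=o["eef_pos"];w=o["tool_rot"];M=R.from_quat(w[[1,2,3,0]]).as_matrix();yaw=np.arctan2(M[1,1],M[0,1])
p=np.load("st.npy");d=e[:2]-p[:2];c,s=np.cos(p[2]),np.sin(p[2]);print(e,yaw,o["contact_force"].round(1),o["torque"].round(2),"tcp in stand",c*d[0]+s*d[1],-s*d[0]+c*d[1])
z=e[2]-.157;q=np.array([0,0,yaw]);q[:2]=e[:2]-S(q,.0995,0)[:2]
P=[S(q,x,y,z+h) for x in(-.031,.031) for y in(-.109,.109) for h in (0,.043)]+[S(q,.0995,y,z+.15) for y in(-.05,.05)]+[S(p,.077,y,.192) for y in (.1,0,-.05)]
pair("m9",mk("wrist",P,(110,0,310,300)),mk("side",P,(190,100,310,280)))
```

```text
[0.62071502 0.19069868 0.2518605 ] 0.8896368602799533 [ 1.4  0.5 -4.3] [ 0.31 -0.32  0.03] tcp in stand 0.081310001861974 0.05450781026683591
```

View pics/m9.png

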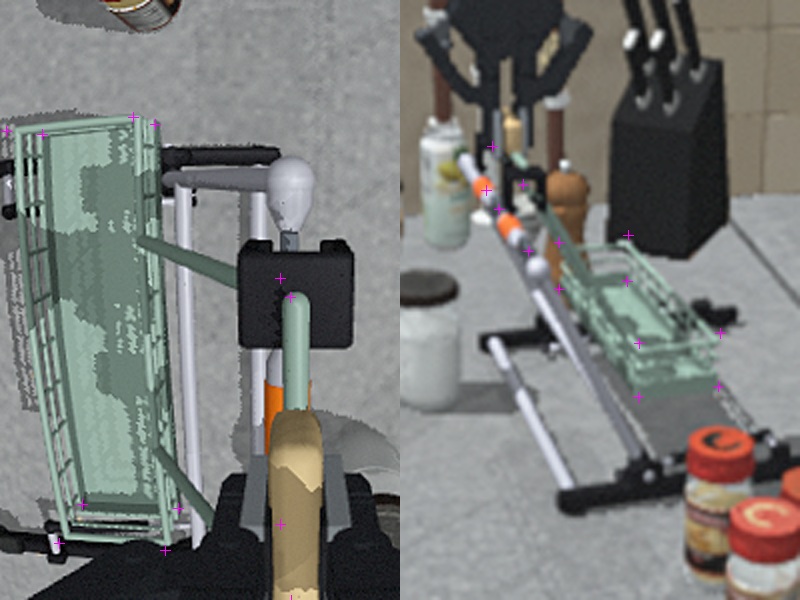

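Wrist view: the rail (u≈290) lies about 2 mm in front of the hook centre (u≈296), and the tray is level. I'll correct by -2 mm in x and -4.5 mm in y, then lower.

jog_arm(deltas=[[0.0022,-0.0044,0,0,0,-0.008,0],[0,0,0,0,0,0,0],[0,0,-0.01,0,0,0,0],[0,0,-0.01,0,0,0,0],[0,0,0,0,0,0,0]])

```text
t: 24.1
eef_pos: [0.6219, 0.1838, 0.2287]
tool_rot: [-0.001, 0.339, 0.941, -0.001]
contact_force: [-0.8, 0.0, -4.7]
gripper_width: 0.123
grasp_force: 107.8
```

```bash
cat >> h.py <<'E'
def st():
    o=bot.get_obs();e=o["eef_pos"];w=o["tool_rot"];M=R.from_quat(w[[1,2,3,0]]).as_matrix();yaw=np.arctan2(M[1,1],M[0,1])
    p=np.load("st.npy");d=e[:2]-p[:2];c,s=np.cos(p[2]),np.sin(p[2]);f=o["contact_force"]
    print(e.round(4),"yaw",yaw.round(4),"F stand",(c*f[0]+s*f[1]).round(1),(-s*f[0]+c*f[1]).round(1),f[2].round(1),"T",o["torque"].round(2),"tcp stand",(c*d[0]+s*d[1]).round(4),(-s*d[0]+c*d[1]).round(4),"t",o["t"])
E
python3 -c "from h import *;st()"
```

```text
[0.6219 0.1838 0.2287] yaw 0.8794 F stand -0.5 0.7 -4.7 T [ 0.3  -0.17 -0.01] tcp stand 0.0767 0.0492 t 24.1
```

jog_arm(deltas=[[0.001,0.0025,0,0,0,0.002,0],[0,0,0,0,0,0,0],[0,0,0,0,0,0,0]])

```text
t: 24.4
eef_pos: [0.6243, 0.1874, 0.2315]
tool_rot: [0.0, 0.338, 0.941, 0.0]
contact_force: [-0.1, -0.3, -4.1]
gripper_width: 0.118
grasp_force: 107.7
```

```bash
python3 -c "from h import *;st()"
```

```text
[0.6243 0.1874 0.2315] yaw 0.8817 F stand -0.3 -0.1 -4.1 T [ 0.24 -0.24  0.01] tcp stand 0.0811 0.0496 t 24.4
```

jog_arm(deltas=[[0,0,0,0,0,0,0],[0,0,0,0,0,0,0]])

```text
t: 24.6
eef_pos: [0.6243, 0.187, 0.2314]
tool_rot: [0.0, 0.338, 0.941, 0.0]
contact_force: [0.5, 0.6, -3.5]
gripper_width: 0.119
grasp_force: 107.7
```

jog_arm(deltas=[[0,0,-0.005,0,0,0,0],[0,0,-0.005,0,0,0,0],[0,0,-0.005,0,0,0,0],[0,0,0,0,0,0,0]])

```text
t: 25.0
eef_pos: [0.6234, 0.1864, 0.2148]
tool_rot: [-0.001, 0.338, 0.941, -0.001]
contact_force: [-1.5, -1.0, -3.9]
gripper_width: 0.122
grasp_force: 107.7
```

```bash
python3 -c "from h import *;st()"
```

```text
[0.6234 0.1864 0.2148] yaw 0.8815 F stand -1.7 0.5 -3.9 T [ 0.06 -0.06  0.08] tcp stand 0.0797 0.0497 t 25.0
```

jog_arm(deltas=[[0,0,-0.005,0,0,0,0],[0,0,-0.005,0,0,0,0],[0,0,0,0,0,0,0]])

```text
t: 25.3
eef_pos: [0.6226, 0.1856, 0.2047]
tool_rot: [-0.001, 0.338, 0.941, -0.002]
contact_force: [-4.7, -3.1, -5.8]
gripper_width: 0.125
grasp_force: 107.9
```

```bash
python3 -c "from h import *;st()"
```

```text
[0.6226 0.1856 0.2047] yaw 0.8815 F stand -5.4 1.7 -5.8 T [-0.94  1.18  0.35] tcp stand 0.0786 0.0499 t 25.3
```

jog_arm(deltas=[[-0.001,-0.0012,-0.003,0,0,0,0],[0,0,-0.003,0,0,0,0],[0,0,0,0,0,0,0]])

```text
t: 25.6
eef_pos: [0.6224, 0.1848, 0.1996]
tool_rot: [-0.0, 0.338, 0.941, -0.001]
contact_force: [-4.3, -4.3, -0.9]
gripper_width: 0.121
grasp_force: 109.1
```

```bash
python3 -c "from h import *;st()"
```

```text
[0.6224 0.1848 0.1996] yaw 0.8813 F stand -6.0 0.6 -0.9 T [-1.33  1.59  0.51] tcp stand 0.0778 0.0495 t 25.6
```

jog_arm(deltas=[[0,0,0,-0.01,0.008,0,0],[0,0,0,-0.01,0.008,0,0],[0,0,0,0,0,0,0]])

```text
t: 25.9
eef_pos: [0.6229, 0.1863, 0.1996]
tool_rot: [-0.004, 0.338, 0.941, -0.012]
contact_force: [-3.3, -2.8, -3.5]
gripper_width: 0.123
grasp_force: 107.8
```

```bash
python3 -c "from h import *;st()"
```

```text
[0.6229 0.1863 0.1996] yaw 0.8821 F stand -4.3 0.8 -3.5 T [-0.65  0.8   0.27] tcp stand 0.0793 0.05 t 25.9
```

Forces are easing; now I'll slide it along toward the bands.

jog_arm(deltas=[[0.0039,-0.0032,0,-0.004,0.003,0,0],[0.0039,-0.0032,0,-0.004,0.003,0,0],[0.0039,-0.0032,0,0,0,0,0],[0,0,0,0,0,0,0]])

```text
t: 26.3
eef_pos: [0.6365, 0.1753, 0.2004]
tool_rot: [-0.004, 0.339, 0.941, -0.016]
contact_force: [-0.3, -2.0, -2.3]
gripper_width: 0.125
grasp_force: 108.0
```

```bash
python3 -c "from h import *;st()"
```

```text
[0.6365 0.1753 0.2004] yaw 0.8798 F stand -1.7 -1.0 -2.3 T [-0.06  0.02  0.19] tcp stand 0.0795 0.0326 t 26.3
```

jog_arm(deltas=[[0.0062,-0.0051,0,0,0,0,0],[0.0062,-0.0051,0,0,0,0,0],[0.0062,-0.0051,0,0,0,0,0],[0.0062,-0.0051,0,0,0,0,0],[0,0,0,0,0,0,0],[0,0,0,0,0,0,0]])

```text
t: 26.9
eef_pos: [0.6598, 0.1557, 0.2001]
tool_rot: [-0.006, 0.338, 0.941, -0.017]
contact_force: [-0.1, 0.1, -4.1]
gripper_width: 0.124
grasp_force: 107.8
```

```bash
python3 -c "from h import *;st()"
```

```text
[0.6598 0.1557 0.2001] yaw 0.8807 F stand 0.0 0.1 -4.1 T [ 0.44 -0.28  0.04] tcp stand 0.0791 0.0021 t 26.9
```

jog_arm(deltas=[[0.0012,-0.001,-0.002,0,0,0,0],[0,0,-0.001,0,0,0,0],[0,0,0,0,0,0,0],[0,0,0,0,0,0,0.3],[0,0,0,0,0,0,0.6],[0,0,0,0,0,0,0.6],[0,0,0.04,0.01,-0.008,0,0.6],[0,0,0.04,0.01,-0.008,0,0.6],[0,0,0.04,0.004,-0.004,0,0.6]])

```text
t: 27.8
eef_pos: [0.6607, 0.1545, 0.3184]
tool_rot: [-0.0, 0.338, 0.941, -0.002]
contact_force: [1.0, 0.0, 0.5]
gripper_width: 0.597
grasp_force: 0.0
```

jog_arm(deltas=[[-0.02,0.01,0,0,0,0,0.7],[-0.04,0.013,0,0,0,0,0.7],[-0.04,0.013,0,0,0,0,0.7],[-0.04,0.013,0,0,0,0,0.7],[-0.04,0.013,0,0,0,0,0.7],[-0.04,0.013,0,0,0,0,0.7],[-0.02,0.007,0,0,0,0,0.7],[-0.015,0.0,0,0,0,0,0.7],[0,0,0,0,0,0,0.7],[0,0,0,0,0,0,0.7]])

```text
t: 28.8
eef_pos: [0.4072, 0.2359, 0.3173]
tool_rot: [0.0, 0.339, 0.941, -0.002]
contact_force: [-0.0, 0.0, 1.0]
gripper_width: 0.698
grasp_force: 0.0
```

Run:
```python
from h import *
st();p=np.load("st.npy")
P=[S(p,.077,y,.217) for y in(-.05,.05)]+[S(p,-.0225+x,y,.085) for x in(-.031,.031) for y in(-.109,.109)]
top=mk("top",P,(200,110,330,240));w=mk("wrist",[[.4034,.2435,.106],[.3341,.3095,.106],[.3335,.2422,.096]],(60,0,400,340))
pair("m10",top,w)
```

```text
[0.4072 0.2359 0.3173] yaw 0.8795 F stand 0.0 0.0 1.0 T [-0.01 -0.04 -0.04] tcp stand -0.0196 0.248 t 28.8
```

View pics/m10.png

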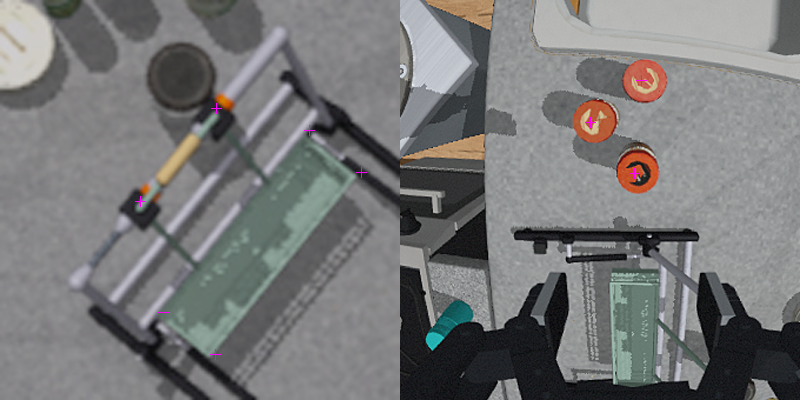

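The caddy hangs on the rail, but both hooks show orange only on their -y side, so they sit about 4.5 mm too far to +y. The jar lids at (645,81), (596,121) and (638,170) are close to the estimates. I'll regrip and nudge the caddy to centre it.

jog_arm(deltas=[[0.025,-0.008,0,0,0,0,0.6],[0.042,-0.0135,0,0,0,0,0.6],[0.042,-0.0135,0,0,0,0,0.6],[0.042,-0.0135,0,0,0,0,0.6],[0.042,-0.0135,0,0,0,0,0.6],[0.042,-0.0135,0,0,0,0,0.6],[0.0183,-0.0055,0,0,0,0,0.6],[0,0,0,0,0,0,0.6]])

```text
t: 29.7
eef_pos: [0.6626, 0.1521, 0.3147]
tool_rot: [-0.001, 0.341, 0.94, -0.003]
contact_force: [0.7, -0.7, 1.4]
gripper_width: 0.597
grasp_force: 0.0
```

jog_arm(deltas=[[0,0,-0.04,0,0,0,0.6],[0,0,-0.04,0,0,0,0.6],[0,0,-0.037,0,0,0,0.6],[0,0,0,0,0,0,0.6],[0,0,0,0,0,0,0.6]])

```text
t: 30.2
eef_pos: [0.6591, 0.1558, 0.2005]
tool_rot: [-0.001, 0.338, 0.941, -0.002]
contact_force: [-0.1, 0.1, 0.6]
gripper_width: 0.598
grasp_force: 0.0
```

```bash
python3 -c "from h import *;st()"
```

```text
[0.6591 0.1558 0.2005] yaw 0.8813 F stand 0.0 0.1 0.6 T [ 0. -0. -0.] tcp stand 0.0788 0.0027 t 30.2
```

jog_arm(deltas=[[0,0,0,0,0,0,0],[0,0,0,0,0,0,0],[0,0,0,0,0,0,0],[0,0,0,0,0,0,0],[0.0018,-0.0015,0,0,0,0,0],[0.0018,-0.0014,0,0,0,0,0],[0,0,0,0,0,0,0],[0,0,0,0,0,0,0]], newtons=40)

```text
t: 31.0
eef_pos: [0.6618, 0.1544, 0.2027]
tool_rot: [-0.0, 0.338, 0.941, -0.002]
contact_force: [-7.8, 1.0, 6.9]
gripper_width: 0.136
grasp_force: 39.7
```

```bash
python3 -c "from h import *;st()"
```

```text
[0.6618 0.1544 0.2027] yaw 0.8819 F stand -4.2 6.6 6.9 T [ 0.11  1.39 -0.25] tcp stand 0.0795 -0.0003 t 31.0
```

jog_arm(deltas=[[0.0018,-0.0014,0,0,0,0,0],[0,0,0,0,0,0,0],[0,0,0,0,0,0,0.3],[0,0,0,0,0,0,0.6],[0,0,0,0,0,0,0.6],[0,0,0.04,0,0,0,0.6],[0,0,0.04,0,0,0,0.6],[0,0,0.035,0,0,0,0.6]])

```text
t: 31.8
eef_pos: [0.6649, 0.1513, 0.3173]
tool_rot: [0.0, 0.338, 0.941, -0.002]
contact_force: [1.0, 0.1, -0.7]
gripper_width: 0.601
grasp_force: 0.0
```

jog_arm(deltas=[[-0.02,0.007,0,0,0,0,0.7],[-0.04,0.0135,0,0,0,0,0.7],[-0.04,0.0135,0,0,0,0,0.7],[-0.04,0.0135,0,0,0,0,0.7],[-0.04,0.0135,0,0,0,0,0.7],[-0.04,0.0135,0,0,0,0,0.7],[-0.03,0.012,0,0,0,0,0.7],[-0.008,0.004,0,0,0,0,0.7],[0,0,0,0,0,0,0.7],[0,0,0,0,0,0,0.7]])

```text
t: 32.8
eef_pos: [0.4079, 0.2413, 0.3154]
tool_rot: [0.0, 0.339, 0.941, -0.002]
contact_force: [1.3, -0.2, 0.3]
gripper_width: 0.699
grasp_force: 0.0
```

Run:
```python
from h import *
st();p=np.load("st.npy");c=bot.read_camera("top");im=c["img"];hsv=cv2.cvtColor(im,cv2.COLOR_RGB2HSV)
ox=(hsv[...,0]<14)&(hsv[...,1]>180)&(hsv[...,2]>150)
loc=lambda u,v,z:(lambda d:(np.cos(p[2])*d[0]+np.sin(p[2])*d[1],-np.sin(p[2])*d[0]+np.cos(p[2])*d[1]))(onz(c,u,v,z)[:2]-p[:2])
# profile along the rail: colors at z=.2, x=.077
for y in np.arange(-.08,.09,.004):
    r=[]
    for x in(.071,.077,.083):
        u,v=proj(c,S(p,x,y,.2));b=im[int(round(v)),int(round(u))];r.append("O" if int(b[0])-int(b[2])>90 and b[0]>150 else "k" if b.max()<75 else "-")
    print("%.3f"%y,"".join(r),end=" | ")
g=((hsv[...,0]>68)&(hsv[...,0]<92)&(hsv[...,1]>35)&(hsv[...,2]>70)).astype(np.uint8);g=cv2.morphologyEx(cv2.morphologyEx(g,cv2.MORPH_CLOSE,np.ones((5,5))),cv2.MORPH_OPEN,np.ones((7,7)))
N,L,s_,ce=cv2.connectedComponentsWithStats(g);k=1+np.argmax(s_[1:,4]);v,u=np.nonzero(L==k);r=cv2.minAreaRect(np.c_[u,v].astype(np.float32));print("\n",r,loc(*r[0],.07),[tuple(np.round(loc(*q,.082),4)) for q in cv2.boxPoints(r)])
```

```text
[0.4079 0.2413 0.3154] yaw 0.88 F stand 0.7 -1.1 0.3 T [ 0.02 -0.   -0.01] tcp stand -0.015 0.251 t 32.8
-0.080 --- | -0.076 --- | -0.072 --- | -0.068 --- | -0.064 -OO | -0.060 k-- | -0.056 kkk | -0.052 k-k | -0.048 k-k | -0.044 k-k | -0.040 k-k | -0.036 k-- | -0.032 --- | -0.028 --- | -0.024 --- | -0.020 --- | -0.016 --- | -0.012 --- | -0.008 --- | -0.004 --- | 0.000 --- | 0.004 --- | 0.008 --- | 0.012 --- | 0.016 --- | 0.020 --- | 0.024 --- | 0.028 --- | 0.032 --- | 0.036 --- | 0.040 k-- | 0.044 k-k | 0.048 k-k | 0.052 k-k | 0.056 kkk | 0.060 kkk | 0.064 --- | 0.068 --- | 0.072 --- | 0.076 --- | 0.080 --- | 0.084 --- | 0.088 --- | 
 ((283.1097717285156, 187.98782348632812), (22.957542419433594, 74.18254089355469), 38.65980911254883) (np.float64(-0.01601923206441781), np.float64(0.0012471181334041221)) [(np.float64(0.0163), np.float64(0.1088)), (np.float64(0.0173), np.float64(-0.1049)), (np.float64(-0.0488), np.float64(-0.1048)), (np.float64(-0.0492), np.float64(0.1085))]
```

The hooks now span -0.060 to -0.036 and +0.040 to +0.060, so they are on the bands. Next is jar_black.

jog_arm(deltas=[[-0.003,0.004,-0.03,0,0,0,0.85],[0,0,-0.05,0,0,0,0.85],[0,0,-0.05,0,0,0,0.85],[0,0,-0.05,0,0,0,0.85],[0,0,-0.04,0,0,0,0.85],[0,0,-0.03,0,0,0,0.85],[0,0,0,0,0,0,0.85],[0,0,0,0,0,0,0.85]], newtons=50)

```text
t: 33.65
eef_pos: [0.4042, 0.2459, 0.0652]
tool_rot: [-0.001, 0.338, 0.941, -0.003]
contact_force: [-0.9, 0.3, 0.2]
gripper_width: 0.853
grasp_force: 0.0
```

jog_arm(deltas=[[0,0,0,0,0,0,0.3],[0,0,0,0,0,0,0.3],[0,0,0,0,0,0,0.3],[0,0,0,0,0,0,0.3]])

```text
t: 34.05
eef_pos: [0.4047, 0.2464, 0.067]
tool_rot: [0.001, 0.338, 0.941, -0.001]
contact_force: [-1.2, -1.5, 5.1]
gripper_width: 0.509
grasp_force: 49.9
```

jog_arm(deltas=[[0,0,0.02,0,0,0,0.3],[0,0,0.045,0,0,0,0.3],[0,0,0.05,0,0,0,0.3],[0,0,0.045,0,0,0,0.3],[0.01,-0.009,0,0,0,0,0.3],[0.025,-0.022,0,0,0,0,0.3],[0.03,-0.0266,0,0,0,0,0.3],[0.03,-0.0266,0,0,0,0,0.3],[0.03,-0.0266,0,0,0,0,0.3],[0.03,-0.0266,0,0,0,0,0.3]])

```text
t: 35.05
eef_pos: [0.5596, 0.1068, 0.2255]
tool_rot: [0.0, 0.338, 0.941, -0.002]
contact_force: [0.8, 0.2, -0.4]
gripper_width: 0.509
grasp_force: 51.3
```

jog_arm(deltas=[[0.03,-0.0266,0,0,0,0,0.3],[0.018,-0.016,0,0,0,0,0.3],[0.008,-0.0068,0,0,0,0,0.3],[0,0,0,0,0,0,0.3],[0,0,0,0,0,0,0.3]])

```text
t: 35.55
eef_pos: [0.6135, 0.0606, 0.2253]
tool_rot: [-0.0, 0.337, 0.941, -0.002]
contact_force: [-0.1, 1.3, -1.6]
gripper_width: 0.508
grasp_force: 51.3
```

```bash
python3 -c "from h import *;st()"
```

```text
[0.6135 0.0606 0.2253] yaw 0.8831 F stand 0.9 0.9 -1.6 T [0.05 0.04 0.01] tcp stand -0.0237 -0.0226 t 35.55
```

jog_arm(deltas=[[0.0018,-0.0014,-0.03,0,0,0,0.3],[0,0,-0.03,0,0,0,0.3],[0,0,-0.015,0,0,0,0.3],[0,0,-0.01,0,0,0,0.3],[0,0,-0.01,0,0,0,0.3],[0,0,0,0,0,0,0.3]])

```text
t: 36.15
eef_pos: [0.6163, 0.0585, 0.1299]
tool_rot: [-0.0, 0.338, 0.941, -0.002]
contact_force: [0.3, 0.3, -1.3]
gripper_width: 0.514
grasp_force: 51.2
```

```bash
python3 -c "from h import *;st()"
```

```text
[0.6163 0.0585 0.1299] yaw 0.8821 F stand 0.4 -0.1 -1.3 T [ 0.06 -0.03 -0.01] tcp stand -0.0235 -0.0261 t 36.15
```

jog_arm(deltas=[[0,0,-0.006,0,0,0,0.3],[0,0,-0.005,0,0,0,0.3],[0,0,-0.003,0,0,0,0.3],[0,0,0,0,0,0,0.3]])

```text
t: 36.55
eef_pos: [0.6169, 0.0583, 0.1163]
tool_rot: [0.0, 0.338, 0.941, -0.002]
contact_force: [1.7, 2.1, -1.7]
gripper_width: 0.515
grasp_force: 51.0
```

```bash
python3 -c "from h import *;st()"
```

```text
[0.6169 0.0583 0.1163] yaw 0.8816 F stand 2.7 0.0 -1.7 T [ 0.44 -0.48 -0.03] tcp stand -0.0233 -0.0267 t 36.55
```

jog_arm(deltas=[[0.0015,0.0018,-0.003,0,0,0,0.3],[0,0,-0.003,0,0,0,0.3],[0,0,0,0,0,0,0.3]])

```text
t: 36.85
eef_pos: [0.6171, 0.0591, 0.1094]
tool_rot: [-0.001, 0.338, 0.941, -0.003]
contact_force: [0.4, 0.0, -1.7]
gripper_width: 0.508
grasp_force: 51.3
```

```bash
python3 -c "from h import *;st()"
```

```text
[0.6171 0.0591 0.1094] yaw 0.8813 F stand 0.3 -0.3 -1.7 T [ 0.03 -0.04  0.02] tcp stand -0.0225 -0.0264 t 36.85
```

jog_arm(deltas=[[0,0,-0.003,0,0,0,0.3],[0,0,-0.002,0,0,0,0.3],[0,0,0,0,0,0,0.3]])

```text
t: 37.15
eef_pos: [0.6183, 0.0589, 0.1084]
tool_rot: [0.001, 0.338, 0.941, -0.003]
contact_force: [-7.8, -3.6, 23.9]
gripper_width: 0.509
grasp_force: 54.0
```

Contact with the floor. I'll release gently, rise and go to the tan jar.

jog_arm(deltas=[[0,0,0.003,0,0,0,0.3],[0,0,0,0,0,0,0.55],[0,0,0,0,0,0,0.7],[0,0,0,0,0,0,0.7],[0,0,0.03,0,0,0,0.7],[0,0,0.04,0,0,0,0.7],[0,0,0.04,0,0,0,0.7],[0,0,0.02,0,0,0,0.7]])

```text
t: 37.95
eef_pos: [0.6192, 0.0602, 0.2416]
tool_rot: [0.002, 0.338, 0.941, -0.001]
contact_force: [0.5, -0.1, -0.2]
gripper_width: 0.691
grasp_force: 0.0
```

```bash
python3 -c "from h import *;st()"
```

```text
[0.6192 0.0602 0.2416] yaw 0.8815 F stand 0.2 -0.5 -0.2 T [ 0.07 -0.08 -0.01] tcp stand -0.0203 -0.0273 t 37.95
```

jog_arm(deltas=[[-0.016,0.014,0,0,0,0,0.75],[-0.0315,0.0279,0,0,0,0,0.75],[-0.0315,0.0279,0,0,0,0,0.75],[-0.0315,0.0279,0,0,0,0,0.75],[-0.0315,0.0279,0,0,0,0,0.75],[-0.0315,0.0279,0,0,0,0,0.75],[-0.0315,0.0279,0,0,0,0,0.75],[-0.0315,0.0279,0,0,0,0,0.75],[-0.0315,0.0279,0,0,0,0,0.75],[-0.0157,0.0141,0,0,0,0,0.75]])

```text
t: 38.95
eef_pos: [0.331, 0.3132, 0.2383]
tool_rot: [-0.0, 0.336, 0.942, -0.002]
contact_force: [-0.1, -0.5, 0.4]
gripper_width: 0.747
grasp_force: 0.0
```

jog_arm(deltas=[[0,0,0,0,0,0,0.75],[0,0,0,0,0,0,0.75],[0,0,0,0,0,0,0.75]])

```text
t: 39.25
eef_pos: [0.3351, 0.3099, 0.2379]
tool_rot: [-0.0, 0.339, 0.941, -0.003]
contact_force: [-0.1, 1.0, -0.1]
gripper_width: 0.748
grasp_force: 0.0
```

Run:
```python
from h import *
st()
for n in("top","side"):
    c=bot.read_camera(n);cv2.imwrite(f"pics/chk_{n}.png",c["img"][:,:,::-1]);hsv=cv2.cvtColor(c["img"],cv2.COLOR_RGB2HSV)
    m=(((hsv[...,0]<9)|(hsv[...,0]>172))&(hsv[...,1]>170)&(hsv[...,2]>90)).astype(np.uint8)
    N,L,s_,ce=cv2.connectedComponentsWithStats(m)
    for k in range(1,N):
        if s_[k,4]>25: print(n,s_[k].tolist(),ce[k].round(1),onz(c,*ce[k],.1).round(3) if n=="top" else "")
    p=np.load("st.npy");print(n,"lid expected",proj(c,S(p,-.021,-.026,.045+.106)),[proj(c,x) for x in([.3355,.3115,.095],[.335,.244,.085])])
```

```text
[0.3351 0.3099 0.2379] yaw 0.8794 F stand 0.7 0.7 -0.1 T [ 0.03 -0.03  0.01] tcp stand -0.0083 0.3507 t 39.25
top [234, 68, 16, 15, 88] [241.4  75.8] [0.922 0.199 0.1  ]
top [286, 174, 16, 15, 96] [293.  181.9] [0.615 0.055 0.1  ]
top [220, 275, 15, 11, 37] [229.  278.3] [0.347 0.238 0.1  ]
top lid expected (np.float64(292.35649565734246), np.float64(178.90593895792168)) [(np.float64(202.71377550852583), np.float64(282.42388238525325)), (np.float64(227.15760526990488), np.float64(281.82519207925816))]
side [247, 172, 14, 9, 70] [252.7 176.9] 
side [311, 248, 13, 10, 48] [317.4 254. ] 
side [289, 257, 20, 11, 86] [296.8 263.3] 
side lid expected (np.float64(252.35506509102512), np.float64(170.64213275833268)) [(np.float64(299.0642825077829), np.float64(258.2778367095495)), (np.float64(313.65014329716206), np.float64(248.3785506894551))]
```

jar_black stands in the tray, with its lid where expected. Now jar_tan.

jog_arm(deltas=[[0.0005,0.001,-0.04,0,0,0,0.75],[0,0,-0.05,0,0,0,0.75],[0,0,-0.045,0,0,0,0.75],[0,0,-0.035,0,0,0,0.75],[0,0,0,0,0,0,0.75],[0,0,0,0,0,0,0.3],[0,0,0,0,0,0,0.3],[0,0,0,0,0,0,0.3],[0,0,0,0,0,0,0.3]])

```text
t: 40.25
eef_pos: [0.3355, 0.3124, 0.0696]
tool_rot: [0.001, 0.338, 0.941, -0.001]
contact_force: [-0.2, -0.1, 4.1]
gripper_width: 0.508
grasp_force: 51.0
```

jog_arm(deltas=[[0,0,0.02,0,0,0,0.3],[0,0,0.045,0,0,0,0.3],[0,0,0.05,0,0,0,0.3],[0,0,0.043,0,0,0,0.3],[0.01,-0.009,0,0,0,0,0.3],[0.028,-0.0252,0,0,0,0,0.3],[0.03,-0.027,0,0,0,0,0.3],[0.03,-0.027,0,0,0,0,0.3],[0.03,-0.027,0,0,0,0,0.3],[0.03,-0.027,0,0,0,0,0.3]])

```text
t: 41.25
eef_pos: [0.4935, 0.1676, 0.2258]
tool_rot: [0.0, 0.338, 0.941, -0.003]
contact_force: [0.8, 0.5, 0.2]
gripper_width: 0.513
grasp_force: 51.4
```

jog_arm(deltas=[[0.03,-0.027,0,0,0,0,0.3],[0.03,-0.027,0,0,0,0,0.3],[0.016,-0.0145,0,0,0,0,0.3],[0.0077,-0.0071,0,0,0,0,0.3],[0,0,0,0,0,0,0.3],[0,0,0,0,0,0,0.3],[0,0,0,0,0,0,0.3]])

```text
t: 41.95
eef_pos: [0.5751, 0.096, 0.2264]
tool_rot: [-0.0, 0.336, 0.942, -0.002]
contact_force: [0.6, 0.3, -0.9]
gripper_width: 0.512
grasp_force: 51.4
```

```bash
python3 -c "from h import *;st()"
```

```text
[0.5751 0.096  0.2264] yaw 0.8845 F stand 0.6 -0.3 -0.9 T [ 0.04 -0.    0.01] tcp stand -0.0207 0.0295 t 41.95
```

jog_arm(deltas=[[0.0015,-0.0013,-0.03,0,0,0,0.3],[0,0,-0.03,0,0,0,0.3],[0,0,-0.02,0,0,0,0.3],[0,0,-0.015,0,0,0,0.3],[0,0,-0.01,0,0,0,0.3],[0,0,-0.004,0,0,0,0.3],[0,0,0,0,0,0,0.3]])

```text
t: 42.65
eef_pos: [0.5779, 0.0931, 0.1173]
tool_rot: [-0.0, 0.338, 0.941, -0.002]
contact_force: [-0.2, 0.5, -0.5]
gripper_width: 0.507
grasp_force: 51.4
```

```bash
python3 -c "from h import *;st()"
```

```text
[0.5779 0.0931 0.1173] yaw 0.8817 F stand 0.3 0.5 -0.5 T [-0.03  0.06 -0.01] tcp stand -0.0213 0.0255 t 42.65
```

jog_arm(deltas=[[0,0,-0.002,0,0,0,0.3],[0,0,-0.002,0,0,0,0.3],[0,0,0,0,0,0,0.3]])

```text
t: 42.95
eef_pos: [0.578, 0.0928, 0.1134]
tool_rot: [0.0, 0.338, 0.941, -0.002]
contact_force: [0.1, -0.3, -1.8]
gripper_width: 0.507
grasp_force: 51.4
```

jog_arm(deltas=[[0,0,-0.002,0,0,0,0.3],[0,0,0,0,0,0,0.3]])

```text
t: 43.15
eef_pos: [0.5782, 0.0928, 0.1114]
tool_rot: [0.0, 0.338, 0.941, -0.002]
contact_force: [0.8, 0.1, 0.0]
gripper_width: 0.508
grasp_force: 51.4
```

jog_arm(deltas=[[0,0,-0.001,0,0,0,0.3],[0,0,0,0,0,0,0.55],[0,0,0,0,0,0,0.7],[0,0,0,0,0,0,0.7],[0,0,0.03,0,0,0,0.7],[0,0,0.04,0,0,0,0.7],[0,0,0.04,0,0,0,0.7],[0,0,0.02,0,0,0,0.7],[0,0,0,0,0,0,0.7]])

```text
t: 44.05
eef_pos: [0.5797, 0.0936, 0.2438]
tool_rot: [0.003, 0.338, 0.941, -0.001]
contact_force: [0.9, -0.5, -0.4]
gripper_width: 0.697
grasp_force: 0.0
```

```bash
python3 -c "from h import *;st()"
```

```text
[0.5797 0.0936 0.2438] yaw 0.8813 F stand 0.1 -1.0 -0.4 T [0.02 0.01 0.07] tcp stand -0.0197 0.0244 t 44.05
```

jog_arm(deltas=[[-0.015,0.0092,0,0,0,0,0.8],[-0.034,0.0209,0,0,0,0,0.8],[-0.034,0.0209,0,0,0,0,0.8],[-0.034,0.0209,0,0,0,0,0.8],[-0.034,0.0209,0,0,0,0,0.8],[-0.034,0.0209,0,0,0,0,0.8],[-0.034,0.0209,0,0,0,0,0.8],[-0.0257,0.0158,0,0,0,0,0.8],[0,0,0,0,0,0,0.8],[0,0,0,0,0,0,0.8]])

```text
t: 45.05
eef_pos: [0.3328, 0.2428, 0.2396]
tool_rot: [-0.0, 0.337, 0.941, -0.003]
contact_force: [-0.0, -0.5, -0.1]
gripper_width: 0.8
grasp_force: 0.0
```

Run:
```python
from h import *
st();o=bot.get_obs();print(o["q"].round(2),o["tool_rot"])
for n in("top","side"):
    c=bot.read_camera(n);hsv=cv2.cvtColor(c["img"],cv2.COLOR_RGB2HSV)
    m=(((hsv[...,0]<9)|(hsv[...,0]>172))&(hsv[...,1]>170)&(hsv[...,2]>90)).astype(np.uint8)
    N,L,s_,ce=cv2.connectedComponentsWithStats(m)
    for k in range(1,N):
        if s_[k,4]>25: print(n,s_[k].tolist(),ce[k].round(1))
    p=np.load("st.npy");print(n,"expected",[np.round(proj(c,x),1) for x in(S(p,-.021,-.026,.145),S(p,-.021,.026,.145),[.335,.244,.09])])
```

```text
[0.3328 0.2428 0.2396] yaw 0.8826 F stand -0.4 -0.3 -0.1 T [ 0.05  0.01 -0.04] tcp stand -0.0616 0.3099 t 45.05
[ 0.03  0.09 -0.84  2.09  0.08  1.    0.03] [-8.06072950e-05  3.37328667e-01  9.41382918e-01 -2.75041091e-03]
top [234, 68, 16, 15, 92] [241.5  75.5]
top [286, 174, 16, 15, 96] [293.1 181.7]
top [220, 275, 15, 11, 34] [228.7 278. ]
top expected [array([292.2, 179.1]), array([280.3, 194. ]), array([227. , 282.1])]
side [247, 172, 20, 16, 81] [254.2 180.6]
side [305, 248, 19, 10, 65] [313.9 253.5]
side expected [array([252.3, 172.7]), array([257.9, 179. ]), array([313.8, 246.4])]
```

jog_arm(deltas=[[0.001,0.001,-0.04,0,0,0,0.8],[0,0,-0.045,0,0,0,0.8],[0,0,-0.045,0,0,0,0.8],[0,0,-0.035,0,0,0,0.8],[0,0,-0.012,0,0,0,0.8],[0,0,0,0,0,0,0.8],[0,0,0,0,0,0,0.8]])

```text
t: 45.85
eef_pos: [0.3347, 0.244, 0.0632]
tool_rot: [-0.0, 0.339, 0.941, -0.002]
contact_force: [0.0, 0.1, 0.6]
gripper_width: 0.797
grasp_force: 0.0
```

jog_arm(deltas=[[0,0,0,0,0,0,0.3],[0,0,0,0,0,0,0.3],[0,0,0,0,0,0,0.3],[0,0,0,0,0,0,0.3]])

```text
t: 46.25
eef_pos: [0.3351, 0.2445, 0.0643]
tool_rot: [0.001, 0.338, 0.941, -0.002]
contact_force: [-0.3, -1.3, 6.2]
gripper_width: 0.52
grasp_force: 50.1
```

jog_arm(deltas=[[0,0,0.02,0,0,0,0.3],[0,0,0.045,0,0,0,0.3],[0,0,0.05,0,0,0,0.3],[0,0,0.045,0,0,0,0.3],[0.012,-0.007,0,0,0,0,0.3],[0.034,-0.0197,0,0,0,0,0.3],[0.034,-0.0197,0,0,0,0,0.3],[0.034,-0.0197,0,0,0,0,0.3],[0.034,-0.0197,0,0,0,0,0.3],[0.034,-0.0197,0,0,0,0,0.3]])

```text
t: 47.25
eef_pos: [0.5172, 0.1369, 0.2227]
tool_rot: [-0.0, 0.338, 0.941, -0.003]
contact_force: [0.7, 0.2, -0.8]
gripper_width: 0.523
grasp_force: 51.4
```

jog_arm(deltas=[[0.014,-0.008,0,0,0,0,0.3],[0.006,-0.0033,0,0,0,0,0.3],[0,0,0,0,0,0,0.3],[0,0,0,0,0,0,0.3],[0,0,0,0,0,0,0.3]])

```text
t: 47.75
eef_pos: [0.5349, 0.1285, 0.2234]
tool_rot: [-0.0, 0.337, 0.942, -0.002]
contact_force: [0.1, -0.5, -2.0]
gripper_width: 0.517
grasp_force: 51.4
```

```bash
python3 -c "from h import *;st()"
```

```text
[0.5349 0.1285 0.2234] yaw 0.8837 F stand -0.3 -0.4 -2.0 T [ 0.03 -0.   -0.02] tcp stand -0.0212 0.0812 t 47.75
```

jog_arm(deltas=[[0.0023,-0.0019,-0.03,0,0,0,0.3],[0,0,-0.03,0,0,0,0.3],[0,0,-0.02,0,0,0,0.3],[0,0,-0.015,0,0,0,0.3],[0,0,-0.01,0,0,0,0.3],[0,0,-0.004,0,0,0,0.3],[0,0,0,0,0,0,0.3]])

```text
t: 48.45
eef_pos: [0.5385, 0.1257, 0.1143]
tool_rot: [-0.0, 0.338, 0.941, -0.002]
contact_force: [0.4, -0.5, -1.7]
gripper_width: 0.517
grasp_force: 51.4
```

```bash
python3 -c "from h import *;st()"
```

```text
[0.5385 0.1257 0.1143] yaw 0.8817 F stand -0.2 -0.6 -1.7 T [0.01 0.04 0.03] tcp stand -0.0211 0.0766 t 48.45
```

jog_arm(deltas=[[0,0,-0.003,0,0,0,0.3],[0,0,-0.003,0,0,0,0.3],[0,0,0,0,0,0,0.3]])

```text
t: 48.75
eef_pos: [0.5385, 0.1254, 0.1082]
tool_rot: [-0.0, 0.338, 0.941, -0.002]
contact_force: [0.0, 0.2, -1.5]
gripper_width: 0.521
grasp_force: 51.4
```

jog_arm(deltas=[[0,0,-0.002,0,0,0,0.3],[0,0,0,0,0,0,0.3]])

```text
t: 48.95
eef_pos: [0.5387, 0.1255, 0.1063]
tool_rot: [0.0, 0.338, 0.941, -0.002]
contact_force: [0.5, 0.3, -0.3]
gripper_width: 0.515
grasp_force: 51.6
```

Near the floor: one more millimetre, then release, rise and clear away.

jog_arm(deltas=[[0,0,-0.001,0,0,0,0.3],[0,0,0,0,0,0,0.55],[0,0,0,0,0,0,0.7],[0,0,0,0,0,0,0.7],[0,0,0.03,0,0,0,0.7],[0,0,0.04,0,0,0,0.7],[0,0,0.04,0,0,0,0.7],[0,0,0.04,0,0,0,0.7]])

```text
t: 49.75
eef_pos: [0.5381, 0.1255, 0.2566]
tool_rot: [-0.0, 0.338, 0.941, -0.002]
contact_force: [0.5, 0.0, 0.7]
gripper_width: 0.704
grasp_force: 0.0
```

jog_arm(deltas=[[-0.02,0.02,0,0,0,0,0.7],[-0.03,0.03,0,0,0,0,0.7],[-0.03,0.03,0,0,0,0,0.7],[-0.03,0.03,0,0,0,0,0.7],[-0.03,0.03,0,0,0,0,0.7],[-0.015,0.015,0,0,0,0,0.7],[0,0,0,0,0,0,0.7],[0,0,0,0,0,0,0.7]])

```text
t: 50.55
eef_pos: [0.3836, 0.2803, 0.2552]
tool_rot: [0.0, 0.338, 0.941, -0.002]
contact_force: [0.8, -1.7, 0.8]
gripper_width: 0.697
grasp_force: 0.0
```

Run:
```python
from h import *
st();p=np.load("st.npy")
J=[("black",-.026,.106),("tan",.026,.106),("cream",.078,.096)]
for n in("top","side"):
    c=bot.read_camera(n);hsv=cv2.cvtColor(c["img"],cv2.COLOR_RGB2HSV);cv2.imwrite(f"pics/end_{n}.png",c["img"][:,:,::-1])
    m=(((hsv[...,0]<14)|(hsv[...,0]>170))&(hsv[...,1]>120)&(hsv[...,2]>80)).astype(np.uint8)
    N,L,s_,ce=cv2.connectedComponentsWithStats(m)
    for k in range(1,N):
        if s_[k,4]>12 and 180<ce[k][0]<380: print(n,s_[k].tolist(),ce[k].round(1))
    print(n,[(a,np.round(proj(c,S(p,-.021,y,.043+h)),1)) for a,y,h in J],"bands",[np.round(proj(c,S(p,.077,y,.2)),1) for y in(-.062,.038)])
    im=c["img"]
    if n=="top":
        for y in np.arange(-.072,.08,.004):
            u,v=proj(c,S(p,.083,y,.2));b=im[int(round(v)),int(round(u))];print("O" if int(b[0])-int(b[2])>90 else "k" if b.max()<75 else "-",end="")
        print()
```

```text
[0.3836 0.2803 0.2552] yaw 0.8822 F stand -0.8 -1.7 0.8 T [-0.04 -0.    0.01] tcp stand -0.0004 0.2945 t 50.55
top [234, 67, 16, 16, 179] [241.5  75.3]
top [285, 173, 17, 17, 196] [293.6 181. ]
top [273, 187, 17, 17, 189] [281.4 195.3]
top [261, 202, 17, 17, 188] [269.  210.1]
top [('black', array([292.3, 179. ])), ('tan', array([280.3, 193.9])), ('cream', array([268.2, 208.9]))] bands [array([273. , 142.8]), array([248.8, 172.5])]
--OOkkkkk--------------------kkkkk----
side [246, 170, 28, 30, 422] [260.1 184.3]
side [('black', array([252.4, 171.3])), ('tan', array([257.9, 177.7])), ('cream', array([263.9, 188.1]))] bands [array([214.9, 153.1]), array([222.9, 164.4])]
```

All three lids show round and level at their slots in the tray, and the hooks are on the bands (offset about 2 mm or less). Handing in.

```bash
python3 -c "from station import bot;print(bot.hand_in())"
```

```text
the job is handed in; nothing more can be done
None
```

I handed the job in at about 51 s: the stand is open, the caddy hangs with its hooks on the orange bands (about 2 mm off centre), and the black, tan and cream jars stand upright in it (there was no green jar in front). On the way I folded the stand shut with the caddy and had to reopen it, and the wrist read 110 N at the stop (limit 120 N); the cup, mill and sugar jar were not deliberately touched, but I didn't check their positions at the end.

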